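Lock the duct damper open

TASK

The duct damper section on the desk is to be hung with its blade open. With the fingers alone, push its quadrant handle (red grip) round to the fully open stop, in line with the duct, and only then run the loose wing nut down clockwise, by light fingertip pushes on its wings, until it is finger-tight on the handle. Pinch and lift nothing, do not press hard on the damper, and leave the section and the things around it where they are.

Things in the scene. Friction and masses are not known exactly. Their poses are not given: they have to be found in the camera images.
- damper: galvanised duct damper section, 5 kg, loose on the desk: duct 250 mm (x) by 100 mm, 300 mm long (y), with 25 mm angle flanges (4 mm thick) round its ends at y = -150 and 150 mm. Origin: centre of the underside. Flat top sheet 125 mm above the desk, flange edges 150 mm. x points the way the handle points when shut, -y the way it points when fully open
- shaft (a point): blade shaft axis where it leaves the duct's top sheet, straight above the section's origin (axes as the section's). A boss 28 mm across reaches 24 mm above the sheet. The quadrant handle turns about it above a dark quarter plate with an arc slot and, at each end, a stop lug 9 mm high
- handle (a joint): angle of the quadrant handle about the upright shaft: 0 = shut, 1.571 = the fully open stop; opens clockwise seen from above, stays where it is left; friction 0.25 N m (2.5 N at the grip). A flat steel bar 25 mm wide, upper side 8 mm above the top sheet, reaching 116 mm from the shaft axis. Tightening the nut pushes it towards the open stop
- grip (a point): centre of the red grip at the handle's end, 110 mm from the shaft axis and 22 mm above the top sheet; a rounded upright block, 12 mm along the handle, 24 mm across it, 36 mm tall (4 to 40 mm above the top sheet). x axis: outwards along the handle
- nut (a joint): angle the wing nut has been turned clockwise (seen from above): 0 = as loose as it comes, 7.5 = tight on the handle's washer, a slightly springy stop. Turns with 0.015 N m of friction (below 1 N at the wings), stays where it is left. Right-hand thread, 1.5 mm down a turn. Starts 4.5 to 6.5 rad short of tight
- wings: the two wings of the brass wing nut, turning with it, 51 mm across in all and 5 mm thick, light to push. Origin: on the nut's axis at its underside, 68 mm from the shaft axis on the handle's centre line, moving with the handle; 10 mm above the top sheet when tight. x axis: along the wings. They reach from 8 to 25 mm above the origin; the hub below is 20 mm across, the stud in it 10 mm, 22 mm tall. The red grip's near face is 36 mm outwards of the axis
- tape_mid (a point): middle of a roll of aluminium tape, 90 mm across, 48 mm tall, standing flat on the duct's top; leave alone
- jar_mid (a point): middle of a white screw jar with a blue cap, 60 mm across, 60 mm tall, standing on the duct's top; leave alone
- mug_mid (a point): middle of a white mug, 80 mm across, 92 mm tall, on the desk beside the damper; leave alone
- screwdriver_grip (a point): handle of a screwdriver lying on the desk past the open end of the duct that the opened handle points to; leave alone

How it is judged:
On the way, in this order (a step that is already met when the one before it is completed fails the run):
1. the handle is at its fully open stop (within 3 degrees) while the nut is still loose (value of joint handle above 1.518 rad and value of joint nut below 7 rad), for 0.2 s.
2. the wing nut is finger-tight with the handle still open (value of joint nut above 7.2 rad and value of joint handle above 1.518 rad), for 0.2 s.
At the end, for the whole second after the job is handed in: the handle is within 3 degrees of its fully open stop, the wing nut within 0.3 rad of tight, the damper section within 15 mm and the tape, jar, mug and screwdriver within 20 mm of where they began, all at rest (all of step 2 and distance of damper from where it was at the start of the episode below 0.015 m and linear speed of damper below 0.01 m/s and distance of each of tape_mid, jar_mid, mug_mid, screwdriver_grip from where it was at the start of the episode below 0.02 m); the robot touches nothing.
It fails at once if the wings of the nut are pushed or pinched with more than 30 N (contact force between the fingers and wings above 30 N).
It fails at once if the fingers press or pinch the damper or its handle with more than 38 N, or another part of the robot presses it with more than 10 N (contact force between the fingers and damper above 38 N or contact force between the arm and damper above 10 N).
It fails at once if the damper section is shifted by more than 15 mm or lifted (distance of damper from where it was at the start of the episode above 0.015 m or height (world z) of damper above 0.01 m).
It fails at once if a bystander is shifted by more than 20 mm or lifted (distance of any of tape_mid, jar_mid, mug_mid, screwdriver_grip from where it was at the start of the episode above 0.02 m).
It also fails if it takes over 70 s, if anything falls off the work surface, if the arm or the gripper's body presses on something with over 40 N, if the wrist force passes 120 N, or if a joint passes its speed limit or range.

ROBOT

A 7-joint arm with a two-finger parallel gripper is mounted at the origin on the work surface. World frame = base frame: x ahead of the robot, y to its left, z up, the work surface at z = 0. Lengths are in m, angles in rad, forces in N, time in s.
With the tool pointing down it reaches from about 0.4 to 0.85 m from the base axis. Payload 10.4 kg.
Tool frame: the origin (TCP) lies midway between the tips of the shut fingers; the grasp point (between the pads) lies 19 mm behind it; z points along the fingers, y is the direction in which the jaws open and shut (so a half turn about z gives the same grasp; the last joint's range is limited). The gripper opens to 85 mm and grips with 20 to 120 N. Pads are 22 mm wide; open, the fingers measure 114 mm over their backs; the gripper's body (76 mm by 85 mm) begins 54 mm behind the grasp point. The pads swing forward as they close: fully open they stand 13 mm farther back than shut.
Start: joints at [1.216, 0.332, -0.065, 1.46, 0.022, 1.35, -0.088], TCP at [0.204, -0.591, 0.231] pointing down, gripper open.
Joint ranges: [-2.6, 2.6], [-0.5, 2.12], [-1.47, 1.34], [0.16, 2.42], [-1.27, 4.41], [0.06, 2.06], [-2.6, 2.6]. Speed limits (rad/s): [2.22, 2.22, 2.79, 2.79, 3.14, 3.14, 3.14].

INTERFACE

Orientations are given as a unit quaternion [x, y, z, w].
In Python, from workcell import get_obs, camera, calibration, hand_in gives the robot as it stands.
- The arm moves only by the shell command python3 -m handwheel 'ROWS' [FORCE]. ROWS is JSON, a list of rows, each an object with "jaw": the finger opening in mm, from 0 to 85.4; "delta_pos": the shift along the tool's x, y, z scaled (see below), a list of three; "turn": the turn about the tool's z scaled (see below). In form: [{"jaw": jaw, "delta_pos": [tx, ty, tz], "turn": turn}, ...]. A call has 1 to 10 rows; each row is the pose to reach, as a shift and turn from the pose commanded when the call began, along the tool's axes at that moment, turning the shorter way round; what a row does not reach only later rows make up. The controller multiplies each number of a shift by 1 m and each number of a turn by pi rad. A row lasts 1/12 s, in which the tool goes at most 41.7 mm and 7.16 degrees, less where a joint would pass 70% of its speed; a pose out of reach is approached as far as the arm can. A call with a number of a shift or a turn outside -1 to 1 is refused whole. A call with a gripper value outside its range is refused whole. The fingers move at their own pace and stop on an object; FORCE is the grip in N (left out, the last holds). Time passes only in rows, so rows that repeat a pose let the fingers close. It gives the time, the measured TCP pose, the force and the opening at its end, in the units of the state.
- get_obs(): the state, without advancing time (a new reading comes with each control period).
- camera(name): name is "side" or "top"; returns the picture (420x560x3 uint8, red, green, blue); there is no depth.
- calibration(name): a dict with "mtx" (3x3 intrinsics, pixels), "dist_coeffs" ([k1, k2, p1, p2, k3] as OpenCV has them; the pictures are not rectified), "rvec" (rotation vector, rad) and "tvec" (3), from world to camera coordinates, as OpenCV has them. Camera axes: x right, y down, z forward; pixel columns grow to the right and rows downward; lengths in m; the calibration is good to about 2 mm. A picture is of the moment at which its call begins. calibration takes no time and is no camera call.
- hand_in(): hands the job in, once; it reports no verdict.
The state is a dict: "clock": time; "joint_pos": joint angles; "joint_velocities": joint speeds; "tau": joint torques, N m; "position": TCP position; "ee_rot": TCP orientation; "ft_force": force on the tool from outside, world axes, zero at the start; "torque": the same for the moment, N m; "grip_width": opening from 0.0 (shut) to 1.0 (fully open).
Only numpy, scipy, OpenCV 4.12 (cv2) and the standard library are available. Lean on these libraries where they do the work, as an engineer would, in place of code of your own. Each camera call takes 0.05 s, during which the arm holds its last target.

## Working session

There is one attempt and no reset: what is moved stays moved. The work goes in short steps, Python scripts to look and compute and a shell command to move; the robot and the scene stay as the last step left them, time stands still between calls to the robot, and variables do not carry over. Pictures are saved under pics/ and viewed, and the job is handed in when it is done.

```bash
mkdir -p pics; ls
python3 - <<'E'
from workcell import *
import cv2
o=get_obs()
for k,v in o.items(): print(k,v)
for n in("side","top"):
    im=camera(n); cv2.imwrite(f"pics/{n}0.png",im[:,:,::-1]); c=calibration(n); print(n,c)
E
```

```text
pics
clock 0.0
joint_pos [ 1.21640796  0.33287015 -0.06468438  1.46099038  0.02163508  1.34991207
 -0.088495  ]
joint_velocities [-0.00127431 -0.00027908  0.00067777 -0.00088699  0.00073905 -0.00040667
  0.00160388]
tau [-5.37071319e-04 -6.25451016e+01  4.81787429e-02 -3.91608238e+01
  1.58715929e-02  9.89404827e-03 -3.84815132e-05]
position [ 0.20342671 -0.5905436   0.23049357]
ee_rot [ 9.86269169e-01  1.65144105e-01 -1.76699844e-04 -7.20471061e-04]
ft_force [0.13106928 0.06694852 0.37900034]
torque [-0.00894516 -0.03110268 -0.00080037]
grip_width 0.9980233247605818
side {'mtx': array([[399.8494802 ,   0.        , 284.01830968],
       [  0.        , 399.8494802 , 214.0265271 ],
       [  0.        ,   0.        ,   1.        ]]), 'dist_coeffs': array([-0.11694048,  0.        ,  0.        ,  0.        ,  0.        ]), 'rvec': array([ 0.42211146, -2.62426326,  1.4092423 ]), 'tvec': array([0.53459272, 0.16393283, 0.81675275])}
top {'mtx': array([[399.22640577,   0.        , 270.99036187],
       [  0.        , 399.22640577, 210.16293825],
       [  0.        ,   0.        ,   1.        ]]), 'dist_coeffs': array([0.00588725, 0.        , 0.        , 0.        , 0.        ]), 'rvec': array([ 2.14161918, -2.10237521,  0.17037541]), 'tvec': array([0.08572101, 0.5683257 , 0.74324887])}
```

View pics/side0.png

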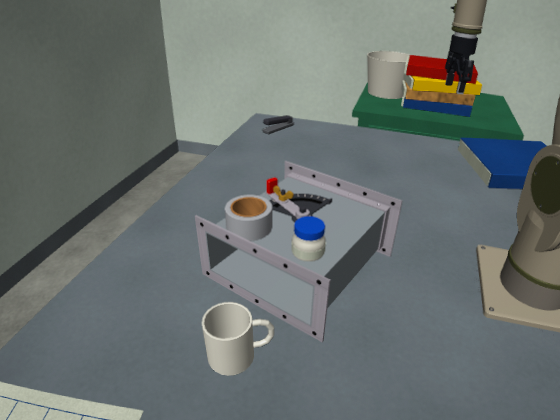

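View pics/top0.png

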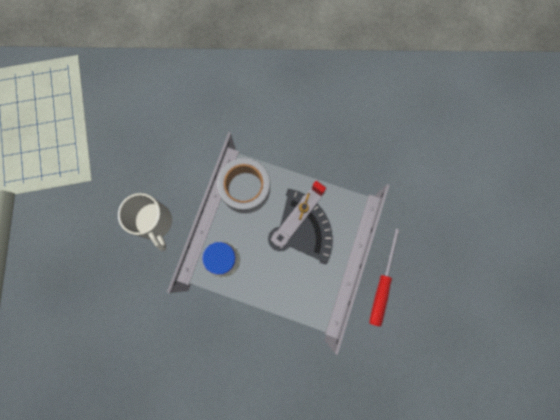

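```bash
cat > h.py <<'E'
import numpy as np, cv2
from workcell import *
def cal(n):
    c=calibration(n); R=cv2.Rodrigues(np.array(c["rvec"]))[0]; return c,R,np.array(c["tvec"])
def px2w(n,uv,z):
    c,R,t=cal(n)
    p=cv2.undistortPoints(np.array([[uv]],float),c["mtx"],c["dist_coeffs"])[0,0]
    d=R.T@np.array([p[0],p[1],1]); o=-R.T@t
    return o+d*(z-o[2])/d[2]
def w2px(n,P):
    c=calibration(n); return cv2.projectPoints(np.array(P,float).reshape(-1,3),c["rvec"],c["tvec"],c["mtx"],c["dist_coeffs"])[0][:,0]
def crop(n,name,box,s):
    im=camera(n)[:,:,::-1]; x0,y0,x1,y1=box
    cv2.imwrite(f"pics/{name}.png",cv2.resize(im[y0:y1,x0:x1],None,fx=s,fy=s,interpolation=cv2.INTER_CUBIC)); return im
E
python3 - <<'E'
from h import *
for n,f in(("top",(160,120,400,360)),("side",(190,150,410,350))):
    im=cv2.imread(f"pics/{n}0.png"); x0,y0,x1,y1=f; s=2.5
    cv2.imwrite(f"pics/{n}0z.png",cv2.resize(im[y0:y1,x0:x1],None,fx=s,fy=s,interpolation=cv2.INTER_CUBIC))
for uv,z in [((230,135),.15),((388,187),.15),((338,350),.15),((172,290),.15),((280,238),.149),((319,187),.165),((305,208),.15)]: print(uv,px2w("top",uv,z).round(4))
E
```

```text
(230, 135) [0.6851 0.1709 0.15  ]
(388, 187) [ 0.5936 -0.1091  0.15  ]
(338, 350) [ 0.3195 -0.0193  0.15  ]
(172, 290) [0.4098 0.2582 0.15  ]
(280, 238) [0.5009 0.078  0.149 ]
(319, 187) [0.5881 0.0128 0.165 ]
(305, 208) [0.5538 0.0355 0.15  ]
```

View pics/top0z.png

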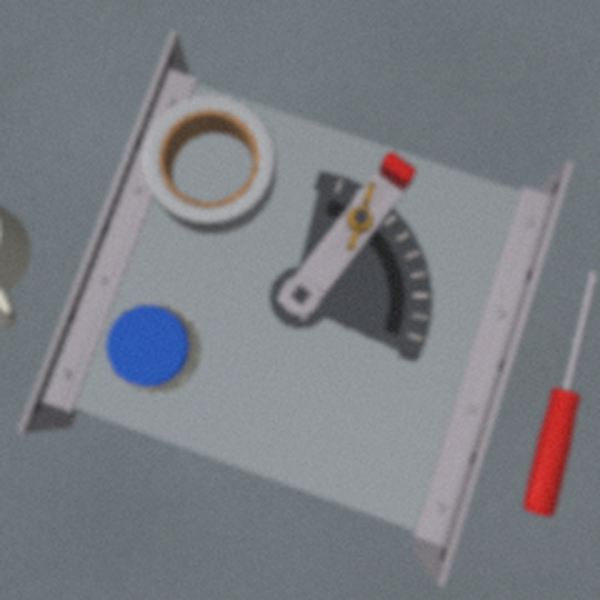

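View pics/side0z.png

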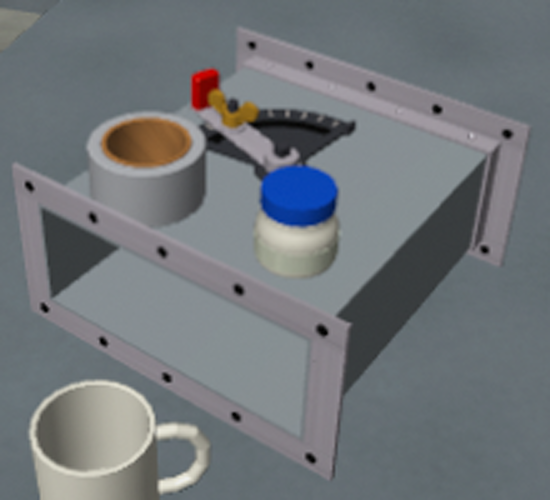

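```bash
cat >> h.py <<'E'
def T(p,P):
    x,y,a=p; P=np.array(P,float).reshape(-1,3); c,s=np.cos(a),np.sin(a)
    return np.c_[x+c*P[:,0]-s*P[:,1], y+s*P[:,0]+c*P[:,1], P[:,2]]
def hp(th,r,off,z): # handle point; direction angle -th in damper frame
    c,s=np.cos(-th),np.sin(-th); return [r*c-off*s, r*s+off*c, z]
E
python3 - <<'E'
from h import *
from scipy.optimize import least_squares
M=np.array([[.15,.15,.15],[.15,-.15,.15],[-.15,-.15,.15],[-.15,.15,.15],[0,0,.149]])
uv=160*np.array([1,0])+120*np.array([0,1])+np.array([(172,35),(570,163),(441,585),(24,431),(300,296)])/2.5
# side: corners z crop (190,150)
Ms=np.array([[.15,.15,.15],[.15,-.15,.15],[-.15,-.15,.15],[-.15,.15,.15],[-.15,.15,0]])
uvs=np.array([190,150])+np.array([(14,165),(238,28),(527,128),(348,323),(332,477)])/2.5
f=lambda p:np.r_[(w2px("top",T(p,M))-uv).ravel()*1,(w2px("side",T(p,Ms))-uvs).ravel()]
r=least_squares(f,[.5,.075,.3],loss="soft_l1"); print(r.x, np.degrees(r.x[2])); print(f(r.x).reshape(-1,2).round(1))
r2=least_squares(lambda p:f(p)[:10],r.x);print(r2.x)
p=r.x; np.save("p.npy",p)
# handle angle from grip top (z .165)
for n,uvg in(("top",(160+397/2.5,120+166/2.5)),("side",(190+205/2.5,150+88/2.5))):
    g=least_squares(lambda q:w2px(n,T(p,hp(q[0],.110,0,.165 if n=="top" else .147)))[0]-uvg,[.6]);print(n,g.x,g.fun)
for nm,u,z,n in(("jar",(160+148/2.5,120+345/2.5),.185,"top"),("tape",(160+208/2.5,120+157/2.5),.173,"top")):
    w=px2w(n,u,z);c,s=np.cos(p[2]),np.sin(p[2]);d=w[:2]-p[:2];print(nm,w,"damper frame",c*d[0]+s*d[1],-s*d[0]+c*d[1])
E
```

```text
[ 0.50089349  0.07653639 -0.31277236] -17.920536228785934
[[ 0.1 -1.5]
 [ 1.8 -0.3]
 [ 2.1  0.8]
 [-2.1  0.8]
 [ 0.9 -0.4]
 [-1.2  0.4]
 [-0.2  0.1]
 [ 1.  -0.6]
 [ 0.1  1.8]
 [-0.5  1.6]]
[ 0.50086908  0.07751456 -0.31316291]
top [0.310481] [ 0.44357511 -0.62155478]
side [0.34833404] [0.38335337 1.19563062]
jar [0.46285183 0.17596809 0.185     ] damper frame -0.06679093163790556 0.0829023565622184
tape [0.59136196 0.14223858 0.173     ] damper frame 0.06586291007657558 0.09035152840285732
```

```bash
cat >> h.py <<'E'
from scipy.spatial.transform import Rotation as Ro
p=np.load("p.npy") if __import__("os").path.exists("p.npy") else None
def st():
    o=get_obs(); R=Ro.from_quat(o["ee_rot"]).as_matrix(); return o,np.array(o["position"]),R
def rel(target,yawx=None):
    """target world TCP, tool-x world angle -> delta_pos, turn from measured pose"""
    o,q,R=st(); d=R.T@(np.array(target)-q); out=[*d.round(4)]
    a=np.arctan2(R[1,0],R[0,0]); t=None
    if yawx is not None:
        t=round(-((yawx-a+np.pi)%(2*np.pi)-np.pi)/np.pi,4)
    return out,t
def show():
    o,q,R=st(); print("t",round(o["clock"],2),"pos",q.round(4),"yawx",round(float(np.arctan2(R[1,0],R[0,0])),4),"tilt",R[:2,2].round(4),"F",np.round(o["ft_force"],2),"M",np.round(o["torque"],3),"grip",round(o["grip_width"],3),"q",np.round(o["joint_pos"],2))
E
python3 - <<'E'
from h import *
show(); th=.33; psi=p[2]-th
g=T(p,hp(th,.110,0,.23))[0]; print("grip",g)
tan=np.array([-np.sin(psi),np.cos(psi),0]); s=g+tan*.042; print(s,rel(s,psi+np.pi/2))
E
```

```text
t 0.1 pos [ 0.2035 -0.5906  0.2306] yawx 0.3318 tilt [-0.0005  0.0012] F [0.68 1.08 0.08] M [ 0.036  0.003 -0.011] grip 1.0 q [ 1.22  0.33 -0.06  1.46  0.02  1.35 -0.09]
grip [0.58894156 0.01060054 0.23      ]
[0.61411707 0.04421889 0.23      ] ([np.float64(0.595), np.float64(-0.4664), np.float64(0.0012)], np.float64(-0.1898))
```

```bash
python3 -m handwheel '[{"jaw":0,"delta_pos":[0.3,-0.235,0],"turn":-0.19},{"jaw":0,"delta_pos":[0.3,-0.235,0],"turn":-0.19},{"jaw":0,"delta_pos":[0.3,-0.235,0],"turn":-0.19},{"jaw":0,"delta_pos":[0.595,-0.466,0],"turn":-0.19},{"jaw":0,"delta_pos":[0.595,-0.466,0],"turn":-0.19},{"jaw":0,"delta_pos":[0.595,-0.466,0],"turn":-0.19},{"jaw":0,"delta_pos":[0.595,-0.466,0],"turn":-0.19},{"jaw":0,"delta_pos":[0.595,-0.466,0],"turn":-0.19},{"jaw":0,"delta_pos":[0.595,-0.466,0],"turn":-0.19},{"jaw":0,"delta_pos":[0.595,-0.466,0],"turn":-0.19}]'; python3 -c "
from h import *
show();print(rel([.614,.044,.23],.928))"
```

```text
clock: 0.93
position: [0.4305, -0.2392, 0.2313]
ee_rot: [0.894, 0.448, -0.0, 0.0]
ft_force: [2.0, 0.2, -0.4]
grip_width: 0.0
t 0.93 pos [ 0.4305 -0.2392  0.2313] yawx 0.9286 tilt [-0.0002 -0.0003] F [ 2.04  0.24 -0.42] M [-0.005 -0.085 -0.044] grip 0.0 q [ 0.85  0.07 -0.45  1.78  0.03  1.3  -0.25]
([np.float64(0.3367), np.float64(-0.0227), np.float64(0.0011)], np.float64(0.0002))
```

```bash
python3 -m handwheel '[{"jaw":0,"delta_pos":[0.337,-0.023,0],"turn":0},{"jaw":0,"delta_pos":[0.337,-0.023,0],"turn":0},{"jaw":0,"delta_pos":[0.337,-0.023,0],"turn":0},{"jaw":0,"delta_pos":[0.337,-0.023,0],"turn":0},{"jaw":0,"delta_pos":[0.337,-0.023,0],"turn":0},{"jaw":0,"delta_pos":[0.337,-0.023,0],"turn":0},{"jaw":0,"delta_pos":[0.337,-0.023,0],"turn":0},{"jaw":0,"delta_pos":[0.337,-0.023,0],"turn":0},{"jaw":0,"delta_pos":[0.337,-0.023,0],"turn":0},{"jaw":0,"delta_pos":[0.337,-0.023,0],"turn":0}]'; python3 -c "
from h import *
show();print(rel([.614,.044,.23],.928))
crop('side','s1',(180,80,420,320),2.5);crop('top','t1',(160,100,400,340),2.5)"
```

```text
clock: 1.77
position: [0.6136, 0.0464, 0.2303]
ee_rot: [0.893, 0.45, -0.0, -0.001]
ft_force: [0.1, -0.8, -0.7]
grip_width: 0.001
t 1.77 pos [0.6136 0.0464 0.2303] yawx 0.9341 tilt [-0.0015  0.0021] F [ 0.09 -0.83 -0.7 ] M [-0.016 -0.015 -0.04 ] grip 0.001 q [ 0.35  0.38 -0.65  1.46  0.23  1.38 -0.95]
([np.float64(-0.0017), np.float64(0.0017), np.float64(0.0003)], np.float64(0.0019))
```

View pics/s1.png

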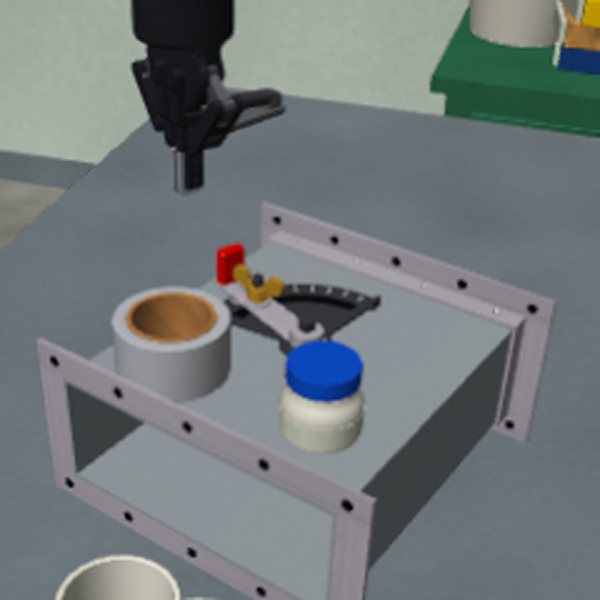

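View pics/t1.png

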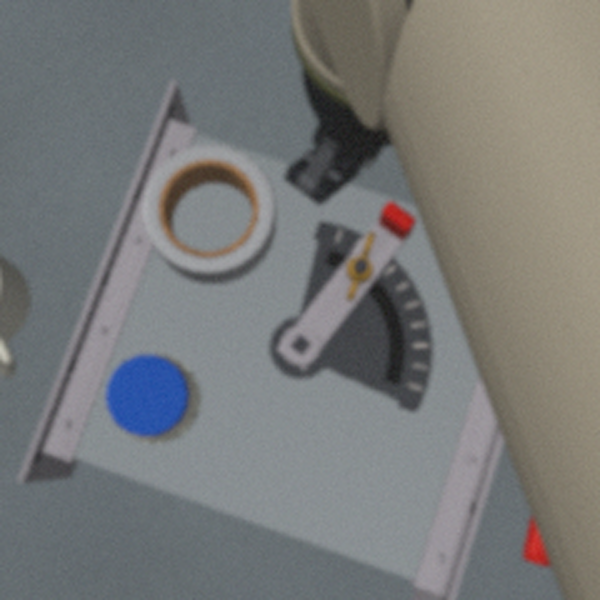

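Run:
```python
from h import *
o,q,R=st()
C=[q+R@np.array([a*.011,b*.0145,0]) for a in(-1,1) for b in(-1,1)]+[q]
print((w2px("side",C)-[180,80])*2.5)
print((w2px("top",C)-[160,100])*2.5)
th=.33;psi=p[2]-th
s=T(p,hp(th,.112,.042,.150))[0]; print(s,rel(s,psi+np.pi/2))
```

```text
[[208.9341583  193.2315134 ]
 [189.82525668 180.58410218]
 [185.66697901 199.96004121]
 [166.89242535 186.99226549]
 [187.7849163  190.08561669]]
[[361.6092091  181.34413331]
 [389.58082115 145.85240903]
 [333.47811688 160.51131042]
 [361.49949901 125.29254392]
 [361.55368455 153.17603013]]
[0.61571794 0.04302006 0.15      ] ([np.float64(0.0024), np.float64(0.0015), np.float64(0.0807)], np.float64(0.0002))
```

Run:
```python
from h import *
o,q,R=st()
for n,of in(("side",[180,80]),("top",[160,100])):
    c,Rr,t=cal(n); print(n,"cam at",-Rr.T@t)
    for y,z in((-.05,-.07),(-.06,-.08),(-.04,-.04),(0,-.07),(.05,-.07),(0,-.13)): print(y,z,((w2px(n,q+R@np.array([0,y,z]))-of)*2.5).round(0))
```

```text
side cam at [0.33721839 0.72692281 0.5810468 ]
-0.05 -0.07 [[221. 128.]]
-0.06 -0.08 [[229. 120.]]
-0.04 -0.04 [[214. 161.]]
0 -0.07 [[186. 108.]]
0.05 -0.07 [[153.  90.]]
0 -0.13 [[184.  32.]]
top cam at [0.42768528 0.08236229 0.83250396]
-0.05 -0.07 [[315. 185.]]
-0.06 -0.08 [[304. 194.]]
-0.04 -0.04 [[325. 185.]]
0 -0.07 [[370. 116.]]
0.05 -0.07 [[424.  48.]]
0 -0.13 [[379.  75.]]
```

```bash
python3 - <<'E'
from h import *
from scipy.optimize import least_squares
o,q,R=st()
a=np.array([180+280/2.5,80+97/2.5]);b=np.array([160+290/2.5,100+178/2.5])
r=least_squares(lambda P:np.r_[w2px("side",P)[0]-a,w2px("top",P)[0]-b],q);print(r.x,r.fun,R.T@(r.x-q))
E
python3 - <<'E'
import cv2
im=cv2.imread("pics/s1.png")[0:240,80:320]; cv2.imwrite("pics/s1b.png",cv2.resize(im,None,fx=2.4,fy=2.4,interpolation=cv2.INTER_CUBIC))
E
```

```text
[0.55241185 0.0825699  0.33836183] [-14.46366022  -3.84396051   2.27631808  10.55727217] [-0.0040086  -0.07304573 -0.10761046]
```

View pics/s1b.png

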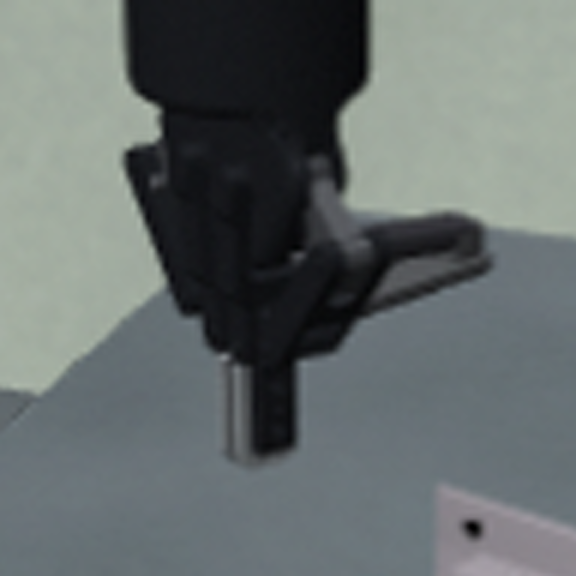

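```bash
python3 -m handwheel '[{"jaw":0,"delta_pos":[0.002,0.001,0.03],"turn":0},{"jaw":0,"delta_pos":[0.002,0.001,0.055],"turn":0},{"jaw":0,"delta_pos":[0.002,0.001,0.075],"turn":0},{"jaw":0,"delta_pos":[0.002,0.001,0.080],"turn":0},{"jaw":0,"delta_pos":[0.002,0.001,0.080],"turn":0}]'
python3 - <<'E'
from h import *
show()
crop('side','s2',(220,120,380,280),3.75)
# plan: row targets along the arc
o,q,R=st()
a0=np.arctan2(R[1,0],R[0,0])
for th in(.33,.45,.57,.69,.81,.93,1.05,1.17,1.29,1.41,1.5,1.571):
    s=T(p,hp(th,.113,.023,.150))[0]; print(th,s.round(3),rel(s,p[2]-th+np.pi/2))
E
```

```text
clock: 2.28
position: [0.6144, 0.0416, 0.1502]
ee_rot: [0.895, 0.447, -0.001, -0.0]
ft_force: [-0.0, 0.4, 0.1]
grip_width: -0.002
t 2.28 pos [0.6144 0.0416 0.1502] yawx 0.9266 tilt [-0.0025 -0.001 ] F [-0.05  0.38  0.07] M [ 0.021 -0.036 -0.024] grip -0.002 q [ 0.35  0.44 -0.64  1.56  0.27  1.23 -0.98]
0.33 [0.605 0.027 0.15 ] ([np.float64(-0.018), np.float64(0.0008), np.float64(0.0018)], np.float64(-0.0003))
0.45 [0.598 0.015 0.15 ] ([np.float64(-0.0317), np.float64(0.0028), np.float64(0.0018)], np.float64(0.0379))
0.57 [0.59  0.004 0.15 ] ([np.float64(-0.0456), np.float64(0.0031), np.float64(0.0018)], np.float64(0.0761))
0.69 [ 0.581 -0.006  0.15 ] ([np.float64(-0.0593), np.float64(0.0017), np.float64(0.0018)], np.float64(0.1143))
0.81 [ 0.571 -0.015  0.15 ] ([np.float64(-0.0728), np.float64(-0.0013), np.float64(0.0018)], np.float64(0.1525))
0.93 [ 0.559 -0.023  0.15 ] ([np.float64(-0.0859), np.float64(-0.0059), np.float64(0.0019)], np.float64(0.1907))
1.05 [ 0.547 -0.029  0.15 ] ([np.float64(-0.0983), np.float64(-0.012), np.float64(0.0019)], np.float64(0.2288))
1.17 [ 0.534 -0.034  0.15 ] ([np.float64(-0.1099), np.float64(-0.0196), np.float64(0.0019)], np.float64(0.267))
1.29 [ 0.52  -0.037  0.15 ] ([np.float64(-0.1205), np.float64(-0.0284), np.float64(0.0019)], np.float64(0.3052))
1.41 [ 0.507 -0.039  0.15 ] ([np.float64(-0.1299), np.float64(-0.0385), np.float64(0.0019)], np.float64(0.3434))
1.5 [ 0.496 -0.039  0.15 ] ([np.float64(-0.1362), np.float64(-0.0468), np.float64(0.0019)], np.float64(0.3721))
1.571 [ 0.488 -0.038  0.15 ] ([np.float64(-0.1406), np.float64(-0.0537), np.float64(0.0019)], np.float64(0.3947))
```

View pics/s2.png

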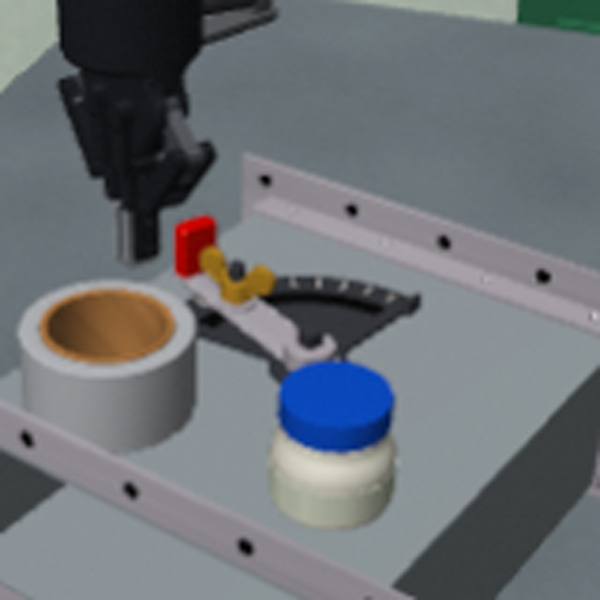

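```bash
python3 -m handwheel '[{"jaw":0,"delta_pos":[-0.009,0.0005,0.002],"turn":0},{"jaw":0,"delta_pos":[-0.018,0.001,0.002],"turn":0},{"jaw":0,"delta_pos":[-0.025,0.002,0.002],"turn":0.019},{"jaw":0,"delta_pos":[-0.032,0.003,0.002],"turn":0.038},{"jaw":0,"delta_pos":[-0.039,0.003,0.002],"turn":0.057},{"jaw":0,"delta_pos":[-0.046,0.003,0.002],"turn":0.076},{"jaw":0,"delta_pos":[-0.0525,0.0025,0.002],"turn":0.095},{"jaw":0,"delta_pos":[-0.059,0.002,0.002],"turn":0.114},{"jaw":0,"delta_pos":[-0.066,0,0.002],"turn":0.133},{"jaw":0,"delta_pos":[-0.073,-0.001,0.002],"turn":0.152}]'
python3 - <<'E'
from h import *
show()
crop('side','s3',(220,120,380,280),3.75)
for th in(.81,.87,.93,.99,1.05,1.11,1.17,1.23,1.29,1.35,1.41,1.46,1.5,1.54,1.571):
    s=T(p,hp(th,.113,.023,.150))[0]; print(th,s.round(3),rel(s,p[2]-th+np.pi/2))
E
```

```text
clock: 3.17
position: [0.5711, -0.015, 0.1507]
ee_rot: [0.975, 0.222, 0.001, 0.0]
ft_force: [1.0, 3.0, -0.1]
grip_width: 0.001
t 3.17 pos [ 0.5711 -0.015   0.1507] yawx 0.4478 tilt [0.0027 0.0001] F [ 0.96  3.02 -0.08] M [ 0.56  -0.306  0.018] grip 0.001 q [ 0.41  0.32 -0.56  1.69  0.18  1.18 -1.31]
0.81 [ 0.571 -0.015  0.15 ] ([np.float64(0.0005), np.float64(-0.0007), np.float64(0.0006)], np.float64(-0.0018))
0.87 [ 0.565 -0.019  0.15 ] ([np.float64(-0.0063), np.float64(0.0005), np.float64(0.0006)], np.float64(0.0173))
0.93 [ 0.559 -0.023  0.15 ] ([np.float64(-0.0132), np.float64(0.0013), np.float64(0.0006)], np.float64(0.0364))
0.99 [ 0.553 -0.026  0.15 ] ([np.float64(-0.0201), np.float64(0.0017), np.float64(0.0006)], np.float64(0.0555))
1.05 [ 0.547 -0.029  0.15 ] ([np.float64(-0.027), np.float64(0.0017), np.float64(0.0006)], np.float64(0.0746))
1.11 [ 0.54  -0.032  0.15 ] ([np.float64(-0.0339), np.float64(0.0012), np.float64(0.0006)], np.float64(0.0937))
1.17 [ 0.534 -0.034  0.15 ] ([np.float64(-0.0408), np.float64(0.0004), np.float64(0.0006)], np.float64(0.1128))
1.23 [ 0.527 -0
[... 187 characters left out ...]
)], np.float64(0.151))
1.35 [ 0.513 -0.038  0.15 ] ([np.float64(-0.0609), np.float64(-0.0046), np.float64(0.0005)], np.float64(0.1701))
1.41 [ 0.507 -0.039  0.15 ] ([np.float64(-0.0673), np.float64(-0.0071), np.float64(0.0005)], np.float64(0.1892))
1.46 [ 0.501 -0.039  0.15 ] ([np.float64(-0.0726), np.float64(-0.0094), np.float64(0.0005)], np.float64(0.2051))
1.5 [ 0.496 -0.039  0.15 ] ([np.float64(-0.0767), np.float64(-0.0115), np.float64(0.0005)], np.float64(0.2178))
1.54 [ 0.492 -0.038  0.15 ] ([np.float64(-0.0808), np.float64(-0.0137), np.float64(0.0005)], np.float64(0.2306))
1.571 [ 0.488 -0.038  0.15 ] ([np.float64(-0.0838), np.float64(-0.0156), np.float64(0.0005)], np.float64(0.2404))
```

View pics/s3.png

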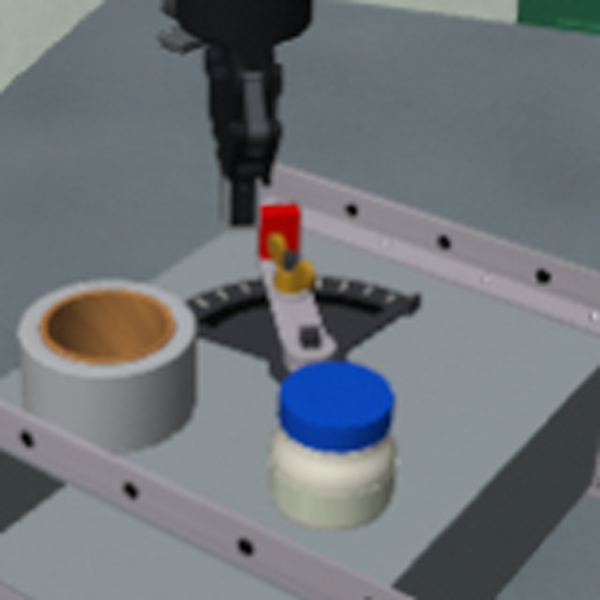

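```bash
python3 -m handwheel '[{"jaw":0,"delta_pos":[-0.0063,0,0],"turn":0.017},{"jaw":0,"delta_pos":[-0.013,0.001,0],"turn":0.036},{"jaw":0,"delta_pos":[-0.020,0.001,0],"turn":0.055},{"jaw":0,"delta_pos":[-0.027,0.001,0],"turn":0.074},{"jaw":0,"delta_pos":[-0.034,0.001,0],"turn":0.093},{"jaw":0,"delta_pos":[-0.041,0,0],"turn":0.112},{"jaw":0,"delta_pos":[-0.0475,-0.001,0],"turn":0.131},{"jaw":0,"delta_pos":[-0.054,-0.003,0],"turn":0.15},{"jaw":0,"delta_pos":[-0.060,-0.005,0],"turn":0.169},{"jaw":0,"delta_pos":[-0.064,-0.006,0],"turn":0.18}]'
python3 - <<'E'
from h import *
show()
crop('side','s4',(220,120,380,280),3.75)
for th in(1.41,1.46,1.5,1.54,1.571,1.6,1.63):
    s=T(p,hp(th,.113,.023,.150))[0]; print(th,s.round(3),rel(s,p[2]-th+np.pi/2))
E
```

```text
clock: 4.05
position: [0.511, -0.0375, 0.1506]
ee_rot: [0.998, -0.058, 0.001, 0.0]
ft_force: [2.0, 0.9, 0.7]
grip_width: -0.0
t 4.05 pos [ 0.511  -0.0375  0.1506] yawx -0.1169 tilt [ 0.0028 -0.0006] F [1.96 0.95 0.66] M [ 0.233 -0.521 -0.043] grip -0.0 q [ 0.43  0.18 -0.49  1.84  0.1   1.14 -1.78]
1.41 [ 0.507 -0.039  0.15 ] ([np.float64(-0.0039), np.float64(0.0014), np.float64(0.0005)], np.float64(0.0107))
1.46 [ 0.501 -0.039  0.15 ] ([np.float64(-0.0096), np.float64(0.0023), np.float64(0.0005)], np.float64(0.0266))
1.5 [ 0.496 -0.039  0.15 ] ([np.float64(-0.0142), np.float64(0.0027), np.float64(0.0005)], np.float64(0.0394))
1.54 [ 0.492 -0.038  0.15 ] ([np.float64(-0.0188), np.float64(0.003), np.float64(0.0005)], np.float64(0.0521))
1.571 [ 0.488 -0.038  0.15 ] ([np.float64(-0.0223), np.float64(0.003), np.float64(0.0005)], np.float64(0.062))
1.6 [ 0.485 -0.038  0.15 ] ([np.float64(-0.0257), np.float64(0.003), np.float64(0.0005)], np.float64(0.0712))
1.63 [ 0.481 -0.037  0.15 ] ([np.float64(-0.0291), np.float64(0.0029), np.float64(0.0005)], np.float64(0.0808))
```

View pics/s4.png

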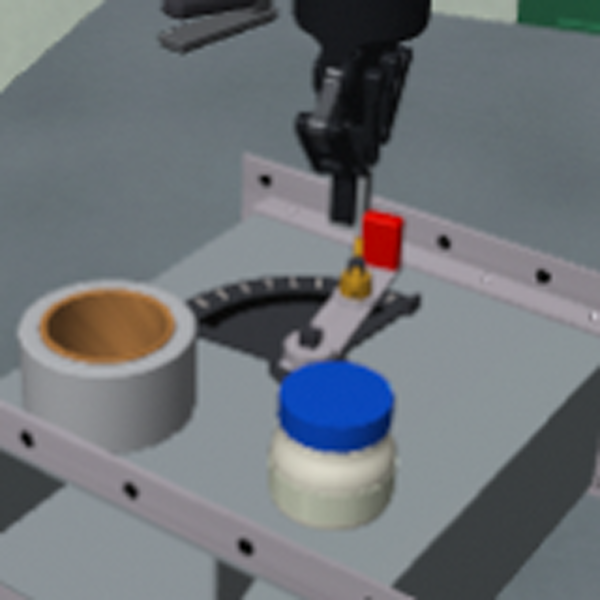

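```bash
python3 -m handwheel '[{"jaw":0,"delta_pos":[-0.004,0.001,0],"turn":0.01},{"jaw":0,"delta_pos":[-0.008,0.002,0],"turn":0.02},{"jaw":0,"delta_pos":[-0.012,0.003,0],"turn":0.03},{"jaw":0,"delta_pos":[-0.015,0.003,0],"turn":0.04},{"jaw":0,"delta_pos":[-0.017,0.003,0],"turn":0.045},{"jaw":0,"delta_pos":[-0.019,0.003,0],"turn":0.05}]'; python3 -c "
from h import *
show()"; python3 -m handwheel '[{"jaw":0,"delta_pos":[-0.001,0,0],"turn":0},{"jaw":0,"delta_pos":[-0.002,0,0],"turn":0}]';python3 -m handwheel '[{"jaw":0,"delta_pos":[-0.001,0,0],"turn":0},{"jaw":0,"delta_pos":[-0.001,0,0],"turn":0}]'; python3 -c "
from h import *
show();crop('side','s5',(220,120,380,280),3.75)"
```

```text
clock: 4.6
position: [0.492, -0.0383, 0.1502]
ee_rot: [0.991, -0.135, 0.001, 0.0]
ft_force: [2.2, -1.4, 2.0]
grip_width: 0.001
t 4.6 pos [ 0.492  -0.0383  0.1502] yawx -0.2712 tilt [ 0.002  -0.0008] F [ 2.25 -1.44  2.01] M [-0.284 -0.426 -0.006] grip 0.001 q [ 0.43  0.14 -0.48  1.88  0.07  1.13 -1.91]
clock: 4.77
position: [0.4898, -0.0375, 0.1497]
ee_rot: [0.991, -0.135, 0.0, 0.0]
ft_force: [2.3, -1.3, 1.9]
grip_width: 0.003
clock: 4.93
position: [0.4886, -0.0369, 0.1494]
ee_rot: [0.991, -0.135, 0.0, 0.0]
ft_force: [1.9, -1.0, 0.8]
grip_width: 0.003
t 4.93 pos [ 0.4886 -0.0369  0.1494] yawx -0.2708 tilt [ 0.0001 -0.0002] F [ 1.86 -1.    0.84] M [-0.216 -0.357 -0.044] grip 0.003 q [ 0.43  0.13 -0.48  1.89  0.07  1.13 -1.91]
```

View pics/s5.png

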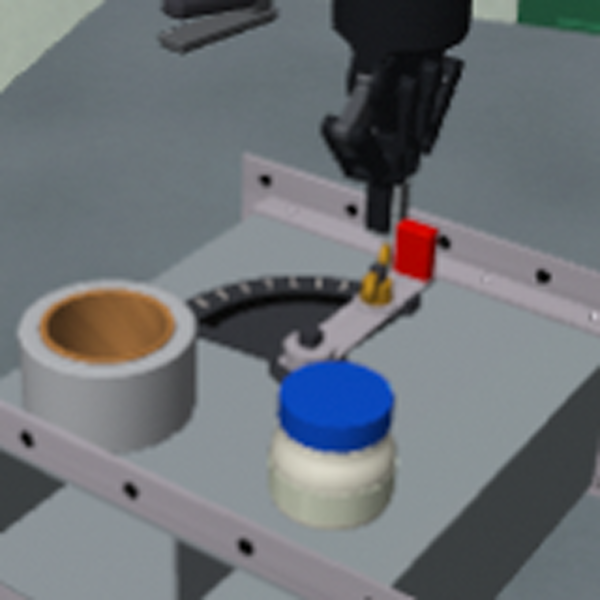

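```bash
for i in 1; do python3 -m handwheel '[{"jaw":0,"delta_pos":[-0.001,0,0],"turn":0},{"jaw":0,"delta_pos":[-0.002,0,0],"turn":0}]'; python3 -m handwheel '[{"jaw":0,"delta_pos":[-0.001,0,0],"turn":0},{"jaw":0,"delta_pos":[-0.001,0,0],"turn":0}]'; done
```

```text
clock: 5.15
position: [0.4879, -0.0368, 0.1495]
ee_rot: [0.991, -0.135, 0.001, 0.0]
ft_force: [13.0, -4.4, -6.4]
grip_width: -0.004
clock: 5.32
position: [0.4878, -0.0367, 0.1496]
ee_rot: [0.991, -0.135, 0.003, -0.0]
ft_force: [13.6, -3.7, -6.8]
grip_width: 0.0
```

```bash
python3 -m handwheel '[{"jaw":0,"delta_pos":[0.01,0,0],"turn":0},{"jaw":0,"delta_pos":[0.03,0,0],"turn":0},{"jaw":0,"delta_pos":[0.03,0,-0.04],"turn":0},{"jaw":0,"delta_pos":[0.05,0,-0.08],"turn":0},{"jaw":30,"delta_pos":[0.08,0,-0.08],"turn":0},{"jaw":30,"delta_pos":[0.1,0,-0.08],"turn":0},{"jaw":30,"delta_pos":[0.1,0,-0.08],"turn":0}]'; python3 -c "
from h import *
show();crop('side','s6',(220,120,380,280),3.75);crop('top','t6',(160,100,400,340),2.5)"
```

```text
clock: 5.9
position: [0.5843, -0.064, 0.2285]
ee_rot: [0.991, -0.136, -0.0, -0.0]
ft_force: [-0.8, -0.4, -0.3]
grip_width: 0.35
t 5.9 pos [ 0.5843 -0.064   0.2285] yawx -0.2726 tilt [-0.0007  0.0007] F [-0.84 -0.41 -0.29] M [-0.04   0.1    0.036] grip 0.35 q [ 0.41  0.29 -0.46  1.55  0.13  1.34 -1.91]
```

View pics/s6.png

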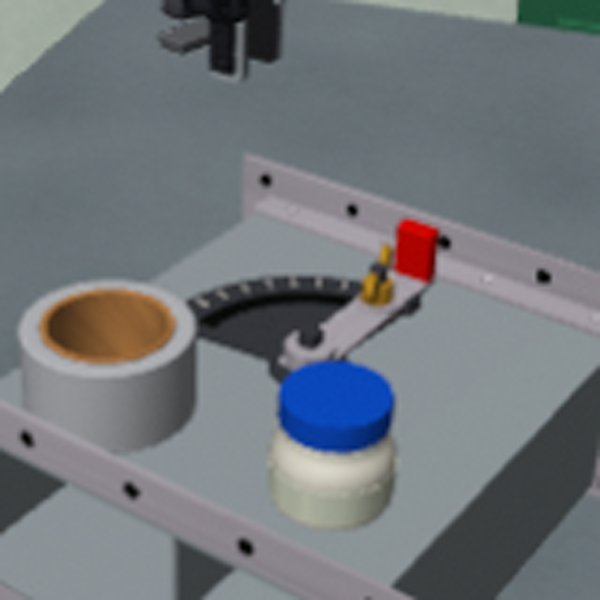

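View pics/t6.png

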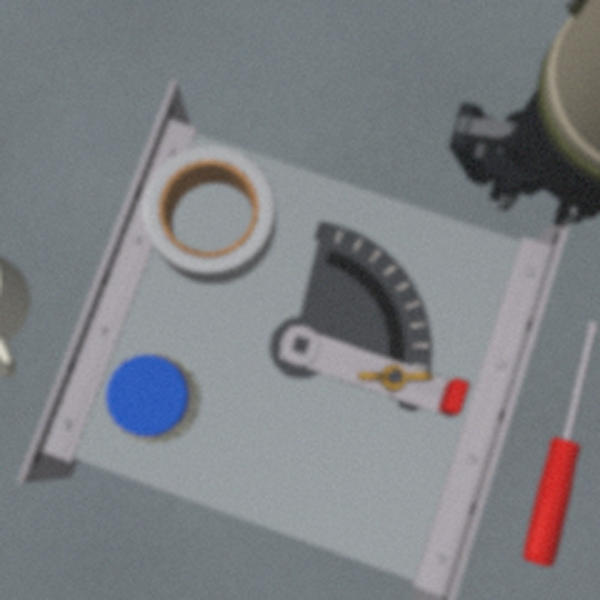

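Run:
```python
from h import *
n0=T(p,hp(1.571,.068,0,.153))[0]; print("nut pred",n0,(w2px("top",n0)-[160,100])*2.5,(w2px("side",n0)-[220,120])*3.75)
P=lambda u,v:px2w("top",(160+u/2.5,100+v/2.5),.158)
a,b=P(360,377),P(432,378);print(P(394,378),a,b,np.linalg.norm(a-b),"wing ang",np.arctan2(*(b-a)[[1,0]]))
g=T(p,hp(1.571,.110,0,.165))[0];print("grip",(w2px("top",g)-[160,100])*2.5)
print("shaft",(w2px("top",T(p,[0,0,.149]))-[160,100])*2.5)
o,q,R=st()
for z in(0,-.003,-.006):
  for y in(-.0295,-.015,.015,.0295):
    print(z,y,((w2px("side",[q+R@np.array([x,y,z]) for x in(-.011,.011)])-[220,120])*3.75).round(0).tolist())
im=cv2.imread("pics/s6.png")[0:120,130:330];cv2.imwrite("pics/s6b.png",cv2.resize(im,None,fx=4,fy=4,interpolation=cv2.INTER_CUBIC))
```

```text
nut pred [0.47995687 0.01183973 0.153     ] [[397.21439092 376.94975754]] [[376.09062582 273.68231914]]
[0.47882642 0.01451861 0.158     ] [0.47906806 0.03737215 0.158     ] [ 0.47930762 -0.01098986  0.158     ] 0.04836260048240291 wing ang -1.5658429636348894
grip [[459.50007322 396.27440226]]
shaft [[302.19770512 345.06452375]]
0 -0.0295 [[234.0, 96.0], [202.0, 87.0]]
0 -0.015 [[247.0, 88.0], [216.0, 79.0]]
0 0.015 [[275.0, 71.0], [244.0, 63.0]]
0 0.0295 [[288.0, 63.0], [257.0, 55.0]]
-0.003 -0.0295 [[234.0, 91.0], [202.0, 82.0]]
-0.003 -0.015 [[248.0, 83.0], [216.0, 74.0]]
-0.003 0.015 [[275.0, 66.0], [244.0, 58.0]]
-0.003 0.0295 [[288.0, 59.0], [257.0, 51.0]]
-0.006 -0.0295 [[234.0, 86.0], [202.0, 77.0]]
-0.006 -0.015 [[248.0, 78.0], [216.0, 69.0]]
-0.006 0.015 [[275.0, 62.0], [244.0, 53.0]]
-0.006 0.0295 [[288.0, 54.0], [257.0, 46.0]]
```

View pics/s6b.png

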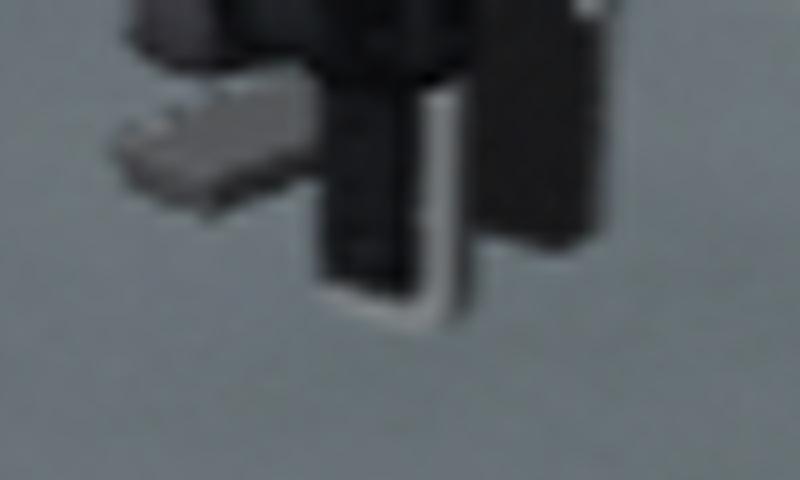

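```bash
python3 -c "
from h import *
print(rel([.4797,.0135,.2285],1.57))"
```

```text
([np.float64(-0.1187), np.float64(-0.0459), np.float64(-0.0)], np.float64(-0.586))
```

```bash
python3 -m handwheel '[{"jaw":26,"delta_pos":[-0.04,-0.015,0],"turn":-0.586},{"jaw":26,"delta_pos":[-0.08,-0.03,0],"turn":-0.586},{"jaw":26,"delta_pos":[-0.1187,-0.0459,0],"turn":-0.586},{"jaw":26,"delta_pos":[-0.1187,-0.0459,0],"turn":-0.586},{"jaw":26,"delta_pos":[-0.1187,-0.0459,0],"turn":-0.586},{"jaw":26,"delta_pos":[-0.1187,-0.0459,0],"turn":-0.586},{"jaw":26,"delta_pos":[-0.1187,-0.0459,0],"turn":-0.586},{"jaw":26,"delta_pos":[-0.1187,-0.0459,0],"turn":-0.586},{"jaw":26,"delta_pos":[-0.1187,-0.0459,0],"turn":-0.586},{"jaw":26,"delta_pos":[-0.1187,-0.0459,0],"turn":-0.586}]'; python3 -c "
from h import *
show();print(rel([.4797,.0135,.17],1.57))"
```

```text
clock: 6.83
position: [0.4788, 0.0135, 0.2289]
ee_rot: [0.881, 0.473, -0.001, -0.0]
ft_force: [1.1, 0.6, -0.7]
grip_width: 0.303
t 6.83 pos [0.4788 0.0135 0.2289] yawx 0.9855 tilt [-0.0014 -0.0005] F [ 1.07  0.59 -0.73] M [ 0.003 -0.017  0.043] grip 0.303 q [ 0.45  0.05 -0.58  1.81  0.03  1.3  -0.73]
([np.float64(0.0006), np.float64(0.0008), np.float64(0.0589)], np.float64(-0.1861))
```

```bash
python3 -m handwheel '[{"jaw":26,"delta_pos":[0.001,0.001,0],"turn":-0.035},{"jaw":26,"delta_pos":[0.001,0.001,0.025],"turn":-0.07},{"jaw":26,"delta_pos":[0.001,0.001,0.05],"turn":-0.115},{"jaw":26,"delta_pos":[0.001,0.001,0.059],"turn":-0.115},{"jaw":26,"delta_pos":[0.001,0.001,0.059],"turn":-0.115},{"jaw":26,"delta_pos":[0.001,0.001,0.059],"turn":-0.115}]'; python3 -c "
from h import *
show();crop('side','s7',(240,120,360,240),5);crop('top','t7',(220,150,380,310),3.75)"
```

```text
clock: 7.33
position: [0.481, 0.0136, 0.1706]
ee_rot: [0.785, 0.62, -0.0, -0.0]
ft_force: [0.5, 0.2, 0.4]
grip_width: 0.305
t 7.33 pos [0.481  0.0136 0.1706] yawx 1.3365 tilt [-0.0008 -0.0001] F [0.47 0.22 0.38] M [0.025 0.064 0.018] grip 0.305 q [ 0.45  0.1  -0.6   1.88  0.06  1.18 -0.41]
```

View pics/s7.png

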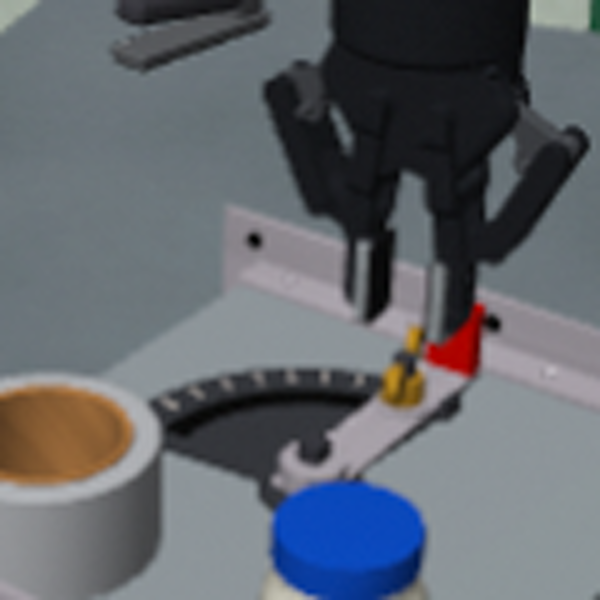

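View pics/t7.png

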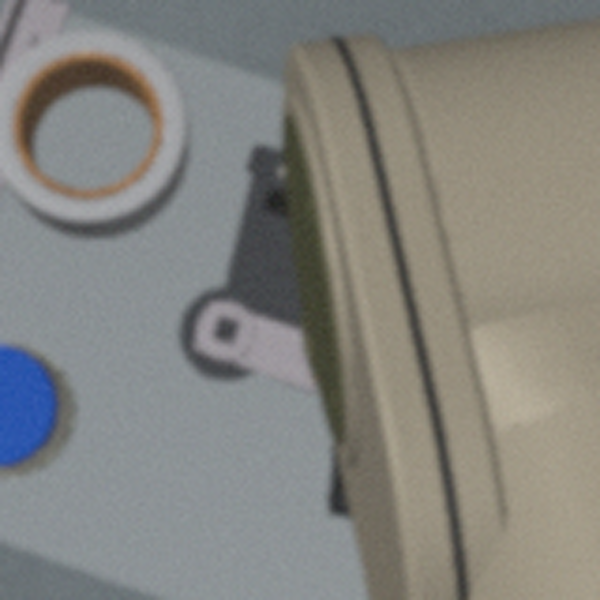

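Run:
```python
from h import *
o,q,R=st()
for z in(0,-.004,-.008):
  for y in(-.0275,-.013,.013,.0275):
    print(z,y,((w2px("side",[q+R@np.array([x,y,z]) for x in(-.011,.011)])-[240,120])*5).round(0).tolist())
w=[.480,.013,.157]; print("stud top?",(w2px("side",w)-[240,120])*5)
im=cv2.imread("pics/s7.png")[200:420,320:500];cv2.imwrite("pics/s7b.png",cv2.resize(im,None,fx=3.3,fy=3.3,interpolation=cv2.INTER_CUBIC))
```

```text
0 -0.0275 [[470.0, 334.0], [447.0, 357.0]]
0 -0.013 [[438.0, 325.0], [415.0, 347.0]]
0 0.013 [[383.0, 308.0], [359.0, 330.0]]
0 0.0275 [[353.0, 299.0], [328.0, 321.0]]
-0.004 -0.0275 [[471.0, 326.0], [448.0, 349.0]]
-0.004 -0.013 [[439.0, 317.0], [416.0, 339.0]]
-0.004 0.013 [[384.0, 300.0], [359.0, 322.0]]
-0.004 0.0275 [[353.0, 291.0], [328.0, 312.0]]
-0.008 -0.0275 [[472.0, 318.0], [448.0, 340.0]]
-0.008 -0.013 [[440.0, 308.0], [416.0, 330.0]]
-0.008 0.013 [[384.0, 292.0], [360.0, 313.0]]
-0.008 0.0275 [[354.0, 283.0], [329.0, 304.0]]
stud top? [[401.32390685 358.01811625]]
```

View pics/s7b.png

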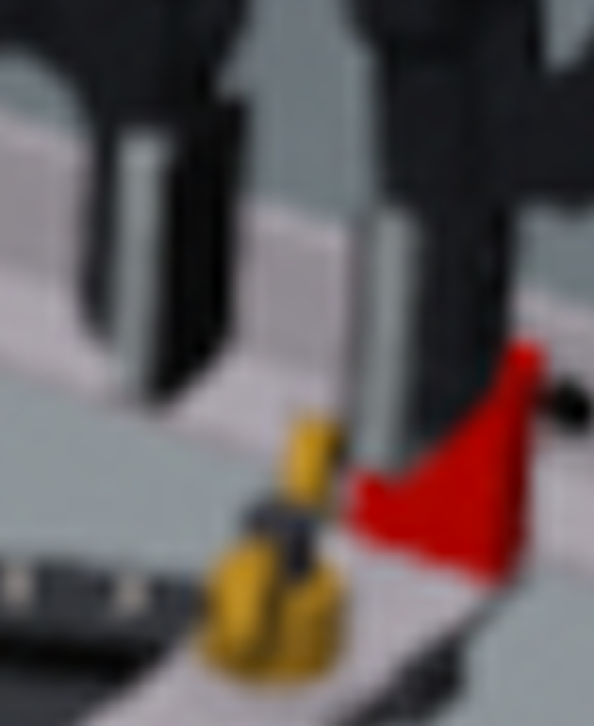

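```bash
python3 -m handwheel '[{"jaw":26,"delta_pos":[0,0,0.008],"turn":0},{"jaw":26,"delta_pos":[0,0,0.016],"turn":0},{"jaw":26,"delta_pos":[0,0,0.022],"turn":0},{"jaw":26,"delta_pos":[0,0,0.026],"turn":0},{"jaw":26,"delta_pos":[0,0,0.026],"turn":0}]'; python3 -c "
from h import *
show();crop('side','s8',(240,120,360,240),5)"
```

```text
clock: 7.85
position: [0.4808, 0.0134, 0.1431]
ee_rot: [0.784, 0.621, -0.001, -0.001]
ft_force: [0.1, 0.3, 1.0]
grip_width: 0.308
t 7.85 pos [0.4808 0.0134 0.1431] yawx 1.3398 tilt [-0.0018  0.0001] F [0.07 0.33 0.96] M [-0.03   0.005 -0.   ] grip 0.308 q [ 0.44  0.13 -0.6   1.91  0.08  1.12 -0.42]
```

View pics/s8.png

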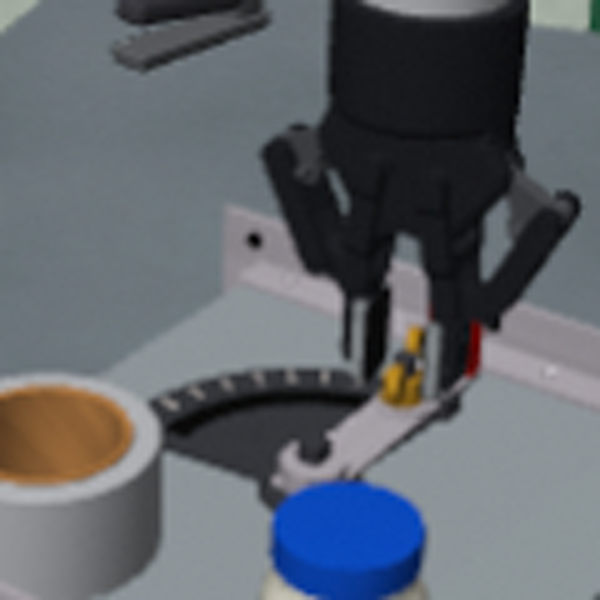

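```bash
python3 -m handwheel '[{"jaw":26,"delta_pos":[0,0,0],"turn":0.035},{"jaw":26,"delta_pos":[0,0,0],"turn":0.07},{"jaw":26,"delta_pos":[0,0,0],"turn":0.105},{"jaw":26,"delta_pos":[0,0,0],"turn":0.14},{"jaw":26,"delta_pos":[0,0,0],"turn":0.17},{"jaw":26,"delta_pos":[0,0,0],"turn":0.2},{"jaw":26,"delta_pos":[0,0,0],"turn":0.23},{"jaw":26,"delta_pos":[0,0,0],"turn":0.26},{"jaw":26,"delta_pos":[0,0,0],"turn":0.29},{"jaw":26,"delta_pos":[0,0,0],"turn":0.32}]'; python3 -c "
from h import *
show();crop('side','s9',(240,120,360,240),5)"
```

```text
clock: 8.73
position: [0.4813, 0.0134, 0.1445]
ee_rot: [0.986, 0.164, -0.0, 0.0]
ft_force: [-1.3, -0.2, 0.5]
grip_width: 0.306
t 8.73 pos [0.4813 0.0134 0.1445] yawx 0.3298 tilt [-0.0002 -0.0002] F [-1.26 -0.19  0.48] M [-0.013  0.245 -0.041] grip 0.306 q [ 0.37  0.13 -0.52  1.92  0.07  1.12 -1.42]
```

View pics/s9.png

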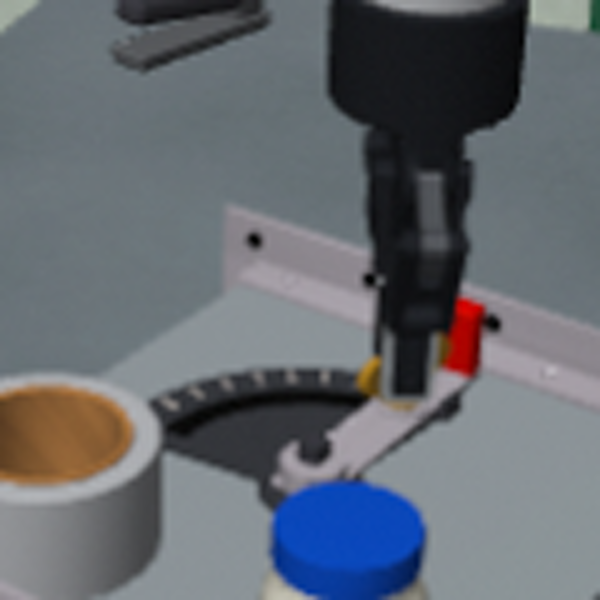

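```bash
python3 -m handwheel '[{"jaw":26,"delta_pos":[0,0,0],"turn":0.035},{"jaw":26,"delta_pos":[0,0,0],"turn":0.07},{"jaw":26,"delta_pos":[0,0,0],"turn":0.105},{"jaw":26,"delta_pos":[0,0,0],"turn":0.14},{"jaw":26,"delta_pos":[0,0,0],"turn":0.17},{"jaw":26,"delta_pos":[0,0,0],"turn":0.2},{"jaw":26,"delta_pos":[0,0,0],"turn":0.23},{"jaw":26,"delta_pos":[0,0,0],"turn":0.26},{"jaw":26,"delta_pos":[0,0,0],"turn":0.29},{"jaw":26,"delta_pos":[0,0,0],"turn":0.3}]'; python3 -c "
from h import *
show();crop('side','s10',(240,120,360,240),5)"
```

```text
clock: 9.62
position: [0.4814, 0.0137, 0.1445]
ee_rot: [0.954, -0.301, -0.0, -0.0]
ft_force: [-2.0, 0.4, -0.1]
grip_width: 0.305
t 9.62 pos [0.4814 0.0137 0.1445] yawx -0.6109 tilt [0.     0.0002] F [-2.03  0.42 -0.08] M [0.117 0.09  0.066] grip 0.305 q [ 0.32  0.12 -0.46  1.92  0.06  1.12 -2.35]
```

View pics/s10.png

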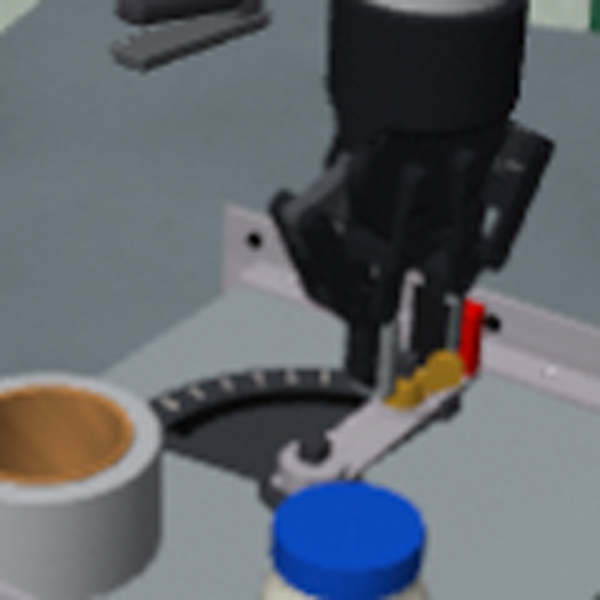

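```bash
python3 -m handwheel '[{"jaw":26,"delta_pos":[0,0,-0.01],"turn":-0.02},{"jaw":26,"delta_pos":[0,0,-0.026],"turn":-0.02},{"jaw":26,"delta_pos":[0,0,-0.026],"turn":-0.06},{"jaw":26,"delta_pos":[0,0,-0.026],"turn":-0.1},{"jaw":26,"delta_pos":[0,0,-0.026],"turn":-0.14},{"jaw":26,"delta_pos":[0,0,-0.026],"turn":-0.18},{"jaw":26,"delta_pos":[0,0,-0.026],"turn":-0.22},{"jaw":26,"delta_pos":[0,0,-0.026],"turn":-0.26},{"jaw":26,"delta_pos":[0,0,-0.026],"turn":-0.3},{"jaw":26,"delta_pos":[0,0,-0.026],"turn":-0.34}]'; python3 -m handwheel '[{"jaw":26,"delta_pos":[0,0,0],"turn":-0.4},{"jaw":26,"delta_pos":[0,0,0],"turn":-0.4},{"jaw":26,"delta_pos":[0,0,0],"turn":-0.4},{"jaw":26,"delta_pos":[0,0,0],"turn":-0.4},{"jaw":26,"delta_pos":[0,0,0],"turn":-0.4},{"jaw":26,"delta_pos":[0,0,0],"turn":-0.4},{"jaw":26,"delta_pos":[0,0,0],"turn":-0.4},{"jaw":26,"delta_pos":[0,0,0],"turn":-0.4},{"jaw":26,"delta_pos":[0,0,0],"turn":-0.4},{"jaw":26,"delta_pos":[0,0,0],"turn":-0.4}]'; python3 -c "
from h import *
show();crop('side','s11',(240,120,360,240),5);print(rel([.481,.0135,.17],2.68))"
```

```text
clock: 10.5
position: [0.4816, 0.0134, 0.1706]
ee_rot: [0.973, 0.23, 0.0, 0.0]
ft_force: [0.1, 0.9, 0.4]
grip_width: 0.304
clock: 11.33
position: [0.4816, 0.0134, 0.1706]
ee_rot: [0.655, 0.756, 0.0, 0.0]
ft_force: [0.1, 0.3, 1.0]
grip_width: 0.304
t 11.33 pos [0.4816 0.0134 0.1706] yawx 1.7143 tilt [ 0.0006 -0.0001] F [0.08 0.33 1.03] M [ 0.032 -0.024 -0.038] grip 0.304 q [ 0.44  0.1  -0.58  1.88  0.06  1.17 -0.03]
([np.float64(0.0002), np.float64(-0.0006), np.float64(0.0005)], np.float64(-0.3043))
```

View pics/s11.png

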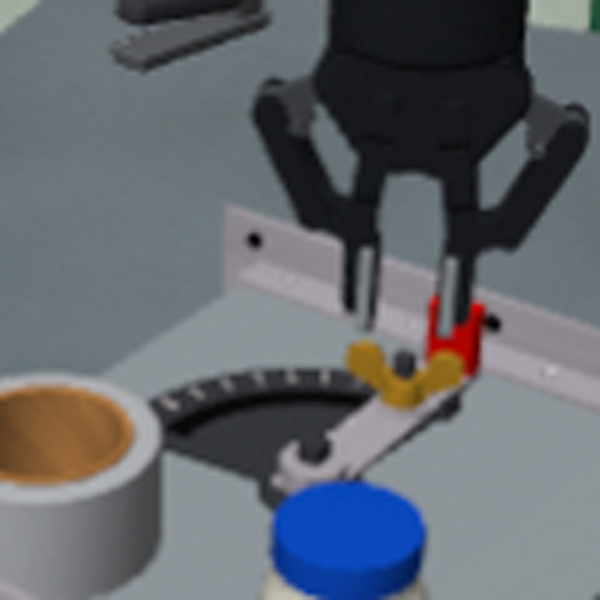

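```bash
python3 -m handwheel '[{"jaw":26,"delta_pos":[0,0,0],"turn":-0.33},{"jaw":26,"delta_pos":[0,0,0],"turn":-0.33},{"jaw":26,"delta_pos":[0,0,0],"turn":-0.33},{"jaw":26,"delta_pos":[0,0,0],"turn":-0.33},{"jaw":26,"delta_pos":[0,0,0],"turn":-0.33},{"jaw":26,"delta_pos":[0,0,0],"turn":-0.33},{"jaw":26,"delta_pos":[0,0,0],"turn":-0.33},{"jaw":26,"delta_pos":[0,0,0],"turn":-0.33},{"jaw":26,"delta_pos":[0,0,0],"turn":-0.33},{"jaw":26,"delta_pos":[0,0,0],"turn":-0.33}]'; python3 -c "
from h import *
show();crop('side','s12',(240,120,360,240),5)"
```

```text
clock: 12.22
position: [0.4816, 0.0134, 0.1705]
ee_rot: [0.198, 0.98, 0.0, 0.0]
ft_force: [0.8, 0.4, 0.0]
grip_width: 0.307
t 12.22 pos [0.4816 0.0134 0.1705] yawx 2.7427 tilt [ 0.0004 -0.0001] F [0.77 0.43 0.03] M [ 0.024 -0.019  0.039] grip 0.307 q [ 0.49  0.11 -0.65  1.88  0.07  1.17  1.  ]
```

View pics/s12.png

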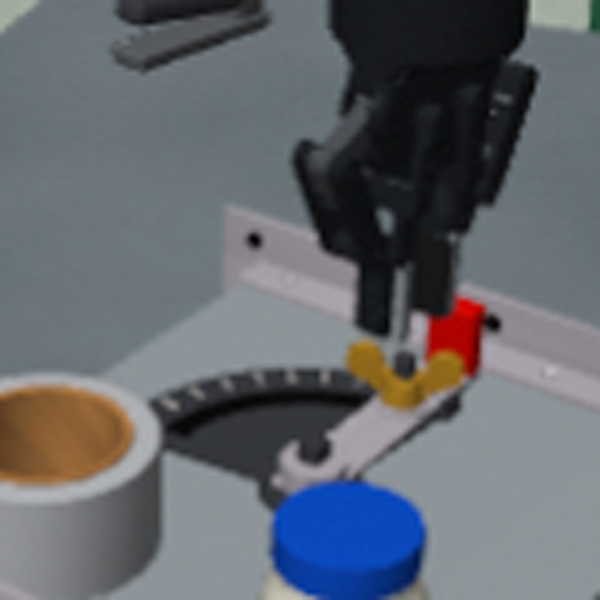

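```bash
python3 -m handwheel '[{"jaw":26,"delta_pos":[0,0,0.007],"turn":-0.01},{"jaw":26,"delta_pos":[0,0,0.014],"turn":-0.02},{"jaw":26,"delta_pos":[0,0,0.021],"turn":-0.02},{"jaw":26,"delta_pos":[0,0,0.026],"turn":-0.02},{"jaw":26,"delta_pos":[0,0,0.026],"turn":-0.02}]'; python3 -m handwheel '[{"jaw":26,"delta_pos":[0,0,0],"turn":0.035},{"jaw":26,"delta_pos":[0,0,0],"turn":0.07},{"jaw":26,"delta_pos":[0,0,0],"turn":0.105},{"jaw":26,"delta_pos":[0,0,0],"turn":0.14},{"jaw":26,"delta_pos":[0,0,0],"turn":0.175},{"jaw":26,"delta_pos":[0,0,0],"turn":0.21},{"jaw":26,"delta_pos":[0,0,0],"turn":0.245},{"jaw":26,"delta_pos":[0,0,0],"turn":0.28},{"jaw":26,"delta_pos":[0,0,0],"turn":0.315},{"jaw":26,"delta_pos":[0,0,0],"turn":0.35}]'; python3 -c "
from h import *
show();crop('side','s13',(240,120,360,240),5)"
```

```text
clock: 12.68
position: [0.4808, 0.0134, 0.1433]
ee_rot: [0.169, 0.986, -0.0, -0.001]
ft_force: [-0.2, 0.3, -0.0]
grip_width: 0.302
clock: 13.52
position: [0.4813, 0.0134, 0.1445]
ee_rot: [0.661, 0.751, -0.0, -0.0]
ft_force: [-0.5, -1.1, -1.1]
grip_width: 0.301
t 13.52 pos [0.4813 0.0134 0.1445] yawx 1.698 tilt [-0.0002 -0.0001] F [-0.5  -1.05 -1.12] M [-0.048  0.155  0.014] grip 0.301 q [ 0.41  0.13 -0.56  1.91  0.08  1.12 -0.06]
```

View pics/s13.png

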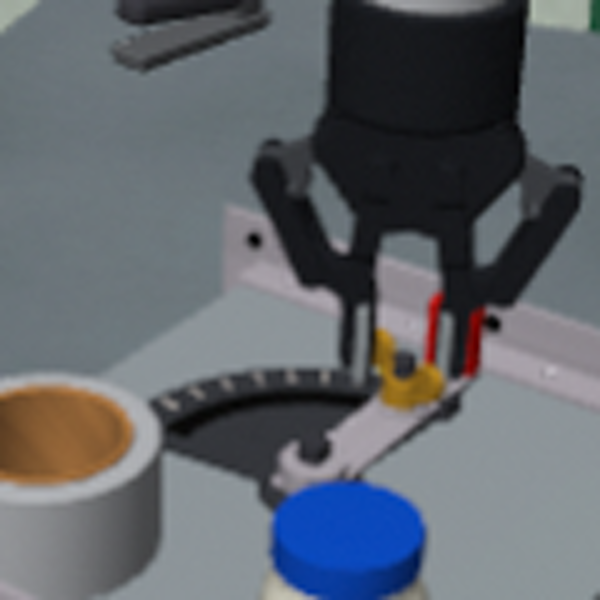

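```bash
python3 -m handwheel '[{"jaw":26,"delta_pos":[0,0,0],"turn":0.035},{"jaw":26,"delta_pos":[0,0,0],"turn":0.07},{"jaw":26,"delta_pos":[0,0,0],"turn":0.105},{"jaw":26,"delta_pos":[0,0,0],"turn":0.14},{"jaw":26,"delta_pos":[0,0,0],"turn":0.175},{"jaw":26,"delta_pos":[0,0,0],"turn":0.21},{"jaw":26,"delta_pos":[0,0,0],"turn":0.245},{"jaw":26,"delta_pos":[0,0,0],"turn":0.28},{"jaw":26,"delta_pos":[0,0,0],"turn":0.315},{"jaw":26,"delta_pos":[0,0,0],"turn":0.35}]'; python3 -c "
from h import *
show()";  python3 -m handwheel '[{"jaw":26,"delta_pos":[0,0,0],"turn":0.025},{"jaw":26,"delta_pos":[0,0,0],"turn":0.05},{"jaw":26,"delta_pos":[0,0,0],"turn":0.075},{"jaw":26,"delta_pos":[0,0,0],"turn":0.1},{"jaw":26,"delta_pos":[0,0,0],"turn":0.125},{"jaw":26,"delta_pos":[0,0,0],"turn":0.15}]'; python3 -c "
from h import *
show();crop('side','s14',(240,120,360,240),5)"
```

```text
clock: 14.4
position: [0.4812, 0.0133, 0.1444]
ee_rot: [0.955, 0.296, -0.0, 0.0]
ft_force: [-1.3, -0.7, -0.2]
grip_width: 0.305
t 14.4 pos [0.4812 0.0133 0.1444] yawx 0.6016 tilt [-0.0004 -0.0002] F [-1.33 -0.7  -0.22] M [-0.073  0.282  0.032] grip 0.305 q [ 0.34  0.12 -0.49  1.92  0.06  1.12 -1.14]
clock: 14.9
position: [0.4813, 0.0135, 0.1444]
ee_rot: [0.998, 0.066, -0.0, 0.0]
ft_force: [-0.8, 0.6, -0.2]
grip_width: 0.301
t 14.9 pos [0.4813 0.0135 0.1444] yawx 0.132 tilt [-0.0003 -0.    ] F [-0.84  0.62 -0.15] M [0.099 0.226 0.074] grip 0.301 q [ 0.31  0.12 -0.46  1.92  0.06  1.12 -1.61]
```

View pics/s14.png

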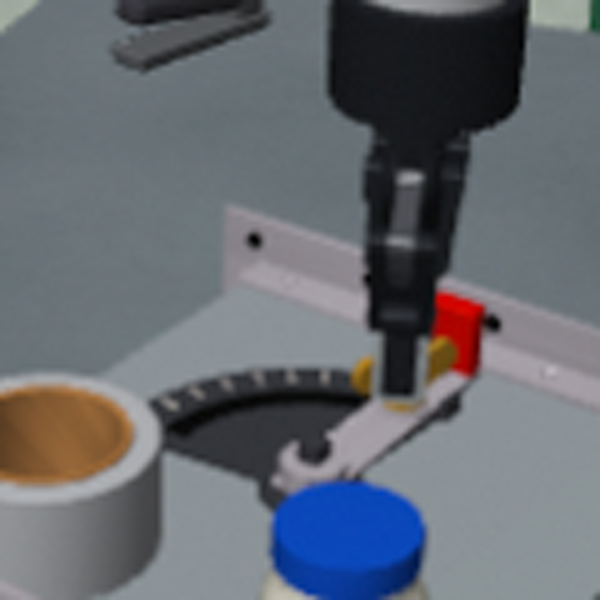

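```bash
python3 -m handwheel '[{"jaw":26,"delta_pos":[0,0,0],"turn":0.018},{"jaw":26,"delta_pos":[0,0,0],"turn":0.036},{"jaw":26,"delta_pos":[0,0,0],"turn":0.054},{"jaw":26,"delta_pos":[0,0,0],"turn":0.072},{"jaw":26,"delta_pos":[0,0,0],"turn":0.09}]'; python3 -c "
from h import *
show()";  python3 -m handwheel '[{"jaw":26,"delta_pos":[0,0,0],"turn":0.018},{"jaw":26,"delta_pos":[0,0,0],"turn":0.036},{"jaw":26,"delta_pos":[0,0,0],"turn":0.054}]'; python3 -c "
from h import *
show()"
```

```text
clock: 15.37
position: [0.4813, 0.0136, 0.1444]
ee_rot: [0.997, -0.074, -0.0, -0.0]
ft_force: [-1.0, 0.6, -0.7]
grip_width: 0.309
t 15.37 pos [0.4813 0.0136 0.1444] yawx -0.1478 tilt [-0.0002  0.0001] F [-1.    0.58 -0.72] M [0.05  0.199 0.004] grip 0.309 q [ 0.3   0.12 -0.44  1.92  0.06  1.12 -1.89]
clock: 15.62
position: [0.4814, 0.0136, 0.1444]
ee_rot: [0.987, -0.158, -0.0, -0.0]
ft_force: [-1.2, 0.3, -0.3]
grip_width: 0.303
t 15.62 pos [0.4814 0.0136 0.1444] yawx -0.3175 tilt [-0.0001  0.0001] F [-1.18  0.32 -0.29] M [0.099 0.145 0.021] grip 0.303 q [ 0.29  0.12 -0.43  1.92  0.05  1.12 -2.05]
```

```bash
python3 -m handwheel '[{"jaw":26,"delta_pos":[0,0,0],"turn":0.015},{"jaw":26,"delta_pos":[0,0,0],"turn":0.03},{"jaw":26,"delta_pos":[0,0,0],"turn":0.045},{"jaw":26,"delta_pos":[0,0,0],"turn":0.06}]'; python3 -c "
from h import *
show()";  python3 -m handwheel '[{"jaw":26,"delta_pos":[0,0,0],"turn":0.015},{"jaw":26,"delta_pos":[0,0,0],"turn":0.03},{"jaw":26,"delta_pos":[0,0,0],"turn":0.045},{"jaw":26,"delta_pos":[0,0,0],"turn":0.06}]'; python3 -c "
from h import *
show()"
```

```text
clock: 15.95
position: [0.4814, 0.0136, 0.1444]
ee_rot: [0.968, -0.25, -0.0, -0.0]
ft_force: [-0.5, 0.2, -0.2]
grip_width: 0.308
t 15.95 pos [0.4814 0.0136 0.1444] yawx -0.5055 tilt [-0.      0.0002] F [-0.54  0.23 -0.19] M [ 0.121  0.121 -0.003] grip 0.308 q [ 0.28  0.12 -0.42  1.92  0.05  1.12 -2.24]
clock: 16.28
position: [0.4814, 0.0139, 0.1444]
ee_rot: [0.94, -0.34, -0.0, -0.0]
ft_force: [-1.9, 3.7, 0.3]
grip_width: 0.304
t 16.28 pos [0.4814 0.0139 0.1444] yawx -0.6938 tilt [-0.0001  0.0004] F [-1.87  3.68  0.31] M [0.724 0.335 0.048] grip 0.304 q [ 0.27  0.11 -0.41  1.92  0.05  1.12 -2.43]
```

```bash
python3 -c "
from h import *
show();crop('side','s15',(240,120,360,240),5)"
```

```text
t 16.28 pos [0.4814 0.0139 0.1444] yawx -0.6938 tilt [-0.0001  0.0004] F [-1.87  3.68  0.31] M [0.724 0.335 0.048] grip 0.304 q [ 0.27  0.11 -0.41  1.92  0.05  1.12 -2.43]
```

View pics/s15.png

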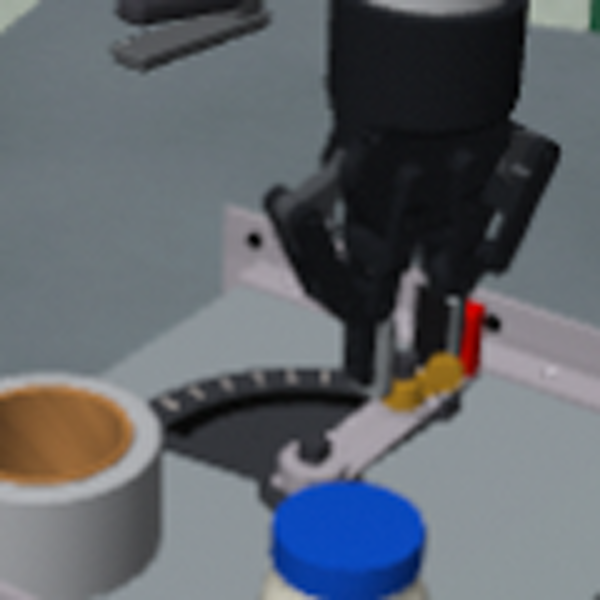

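```bash
python3 -m handwheel '[{"jaw":26,"delta_pos":[0,0,0],"turn":0.008},{"jaw":26,"delta_pos":[0,0,0],"turn":0.016}]'; python3 -c "
from h import *
show()"
```

```text
clock: 16.5
position: [0.4813, 0.014, 0.1444]
ee_rot: [0.932, -0.363, -0.0, -0.0]
ft_force: [-1.5, 4.5, 1.5]
grip_width: 0.306
t 16.5 pos [0.4813 0.014  0.1444] yawx -0.7439 tilt [-0.0001  0.0004] F [-1.47  4.46  1.53] M [0.755 0.383 0.477] grip 0.306 q [ 0.26  0.11 -0.41  1.92  0.05  1.12 -2.48]
```

```bash
python3 -m handwheel '[{"jaw":26,"delta_pos":[0,0,0],"turn":-0.01},{"jaw":26,"delta_pos":[0,0,0],"turn":-0.03},{"jaw":26,"delta_pos":[0,0,0],"turn":-0.05},{"jaw":26,"delta_pos":[0,0,-0.01],"turn":-0.05},{"jaw":26,"delta_pos":[0,0,-0.03],"turn":-0.05},{"jaw":26,"delta_pos":[0,0,-0.06],"turn":-0.05},{"jaw":26,"delta_pos":[0.03,0,-0.085],"turn":-0.05},{"jaw":26,"delta_pos":[0.07,0.02,-0.09],"turn":-0.05},{"jaw":26,"delta_pos":[0.1,0.05,-0.09],"turn":-0.05},{"jaw":26,"delta_pos":[0.13,0.07,-0.09],"turn":-0.05}]'; python3 -c "
from h import *
show();crop('side','s16',(220,120,380,280),3.75);crop('top','t16',(160,100,400,340),2.5)"
```

```text
clock: 17.33
position: [0.5298, -0.1286, 0.2362]
ee_rot: [0.957, -0.291, 0.001, 0.0]
ft_force: [1.0, -0.4, 0.2]
grip_width: 0.301
t 17.33 pos [ 0.5298 -0.1286  0.2362] yawx -0.59 tilt [ 0.0023 -0.0014] F [ 1.02 -0.4   0.24] M [ 0.008 -0.055 -0.008] grip 0.301 q [ 0.41  0.17 -0.29  1.66  0.05  1.32 -2.05]
```

View pics/s16.png

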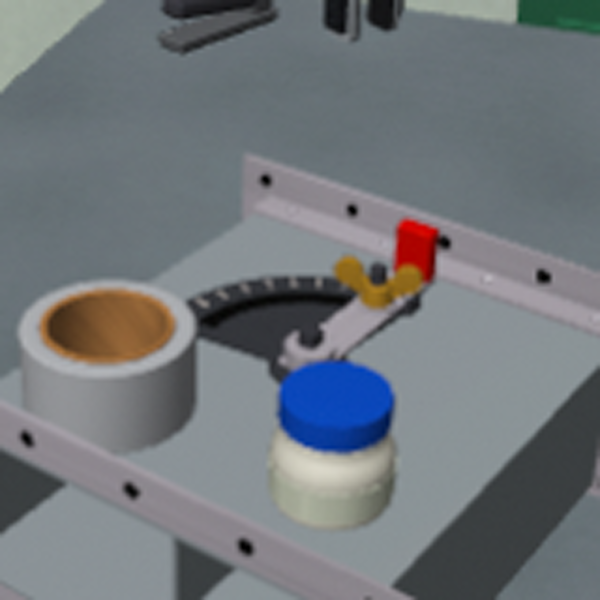

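View pics/t16.png

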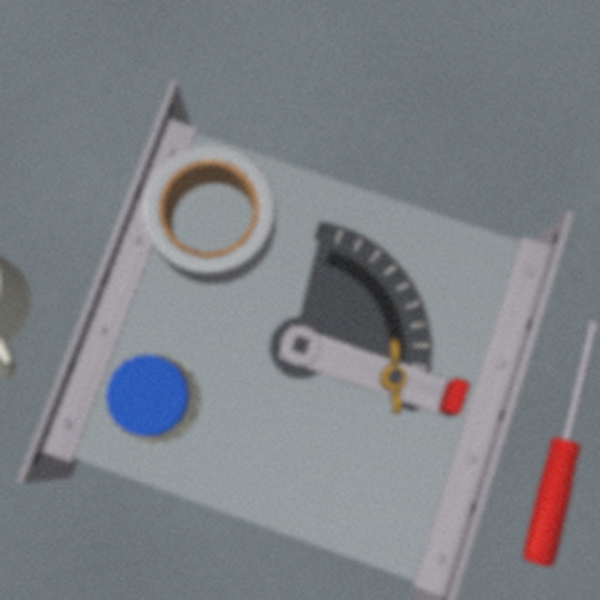

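Run:
```python
from h import *
P=lambda u,v:px2w("top",(160+u/2.5,100+v/2.5),.158)
a,b=P(395,341),P(397.5,412);print(P(393.5,378),(a+b)/2,np.linalg.norm(a-b),np.arctan2(*(a-b)[[1,0]]))
print(rel([.481,.0135,.2362],2.75),rel([.481,.0135,.2362],-.3))
```

```text
[0.47882009 0.01485446 0.158     ] [0.48001201 0.01301181 0.158     ] 0.04768431776361086 0.03401313129566781
([np.float64(-0.1234), np.float64(-0.0948), np.float64(-0.0018)], np.float64(0.9336)) ([np.float64(-0.1234), np.float64(-0.0948), np.float64(-0.0018)], np.float64(-0.0955))
```

```bash
python3 -m handwheel '[{"jaw":26,"delta_pos":[-0.03,-0.023,0],"turn":-0.5},{"jaw":26,"delta_pos":[-0.06,-0.046,0],"turn":-0.5},{"jaw":26,"delta_pos":[-0.09,-0.07,0],"turn":-0.5},{"jaw":26,"delta_pos":[-0.1234,-0.0948,0],"turn":-0.5},{"jaw":26,"delta_pos":[-0.1234,-0.0948,0],"turn":-0.5},{"jaw":26,"delta_pos":[-0.1234,-0.0948,0],"turn":-0.5},{"jaw":26,"delta_pos":[-0.1234,-0.0948,0],"turn":-0.5},{"jaw":26,"delta_pos":[-0.1234,-0.0948,0],"turn":-0.5},{"jaw":26,"delta_pos":[-0.1234,-0.0948,0],"turn":-0.5},{"jaw":26,"delta_pos":[-0.1234,-0.0948,0],"turn":-0.5}]'; python3 -m handwheel '[{"jaw":26,"delta_pos":[0,0,0.01],"turn":-0.4},{"jaw":26,"delta_pos":[0,0,0.02],"turn":-0.4},{"jaw":26,"delta_pos":[0,0,0.03],"turn":-0.4},{"jaw":26,"delta_pos":[0,0,0.04],"turn":-0.4},{"jaw":26,"delta_pos":[0,0,0.05],"turn":-0.4},{"jaw":26,"delta_pos":[0,0,0.06],"turn":-0.4},{"jaw":26,"delta_pos":[0,0,0.06],"turn":-0.4},{"jaw":26,"delta_pos":[0,0,0.06],"turn":-0.4},{"jaw":26,"delta_pos":[0,0,0.06],"turn":-0.4},{"jaw":26,"delta_pos":[0,0,0.06],"turn":-0.4}]'; python3 -c "
from h import *
show();print(rel([.481,.0135,.17],2.75))"
```

```text
clock: 18.27
position: [0.4796, 0.0209, 0.2352]
ee_rot: [0.945, 0.327, 0.0, 0.0]
ft_force: [0.5, -1.2, -0.5]
grip_width: 0.306
clock: 19.1
position: [0.4797, 0.0209, 0.1751]
ee_rot: [0.575, 0.818, 0.0, 0.0]
ft_force: [-0.8, 0.1, 0.5]
grip_width: 0.304
t 19.1 pos [0.4797 0.0209 0.1751] yawx 1.9156 tilt [ 0.0008 -0.0004] F [-0.75  0.12  0.52] M [-0.007  0.001  0.004] grip 0.304 q [ 0.35  0.09 -0.51  1.88  0.05  1.18  0.17]
([np.float64(-0.0074), np.float64(-0.0013), np.float64(0.0051)], np.float64(-0.2656))
```

```bash
python3 -m handwheel '[{"jaw":26,"delta_pos":[-0.007,-0.001,0.004],"turn":-0.266},{"jaw":26,"delta_pos":[-0.007,-0.001,0.004],"turn":-0.266},{"jaw":26,"delta_pos":[-0.007,-0.001,0.004],"turn":-0.266},{"jaw":26,"delta_pos":[-0.007,-0.001,0.004],"turn":-0.266},{"jaw":26,"delta_pos":[-0.007,-0.001,0.004],"turn":-0.266},{"jaw":26,"delta_pos":[-0.007,-0.001,0.004],"turn":-0.266},{"jaw":26,"delta_pos":[-0.007,-0.001,0.004],"turn":-0.266},{"jaw":26,"delta_pos":[-0.007,-0.001,0.004],"turn":-0.266}]'; python3 -c "
from h import *
show();crop('side','s17',(240,120,360,240),5);print(rel([.481,.0135,.1445],2.75))"
```

```text
clock: 19.77
position: [0.4812, 0.0139, 0.1711]
ee_rot: [0.195, 0.981, -0.0, 0.001]
ft_force: [-0.1, -0.3, -0.1]
grip_width: 0.305
t 19.77 pos [0.4812 0.0139 0.1711] yawx 2.7494 tilt [ 0.001  -0.0004] F [-0.11 -0.34 -0.1 ] M [-0.012 -0.013  0.014] grip 0.305 q [ 0.4   0.1  -0.54  1.88  0.05  1.17  1.01]
([np.float64(-0.0), np.float64(-0.0005), np.float64(0.0265)], np.float64(-0.0019))
```

View pics/s17.png

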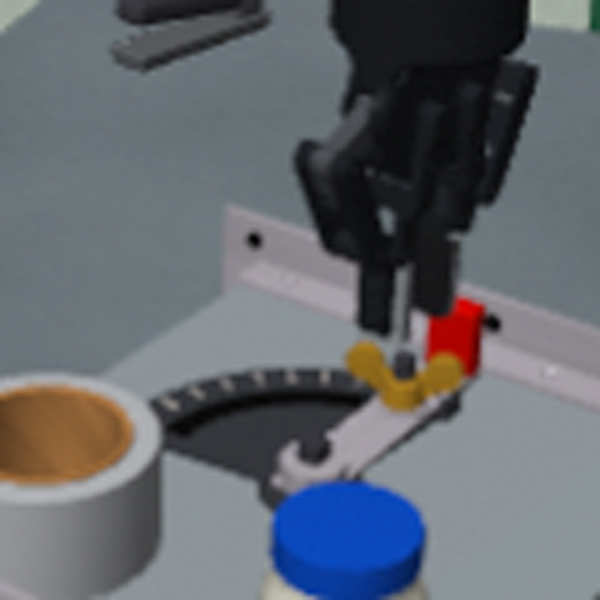

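```bash
python3 -m handwheel '[{"jaw":26,"delta_pos":[0,0,0.007],"turn":-0.01},{"jaw":26,"delta_pos":[0,0,0.014],"turn":-0.02},{"jaw":26,"delta_pos":[0,0,0.021],"turn":-0.02},{"jaw":26,"delta_pos":[0,0,0.026],"turn":-0.02},{"jaw":26,"delta_pos":[0,0,0.026],"turn":-0.02}]'; python3 -m handwheel '[{"jaw":26,"delta_pos":[0,0,0],"turn":0.02},{"jaw":26,"delta_pos":[0,0,0],"turn":0.04},{"jaw":26,"delta_pos":[0,0,0],"turn":0.06},{"jaw":26,"delta_pos":[0,0,0],"turn":0.08},{"jaw":26,"delta_pos":[0,0,0],"turn":0.09}]'; python3 -c "
from h import *
show()"; python3 -m handwheel '[{"jaw":26,"delta_pos":[0,0,0],"turn":0.007},{"jaw":26,"delta_pos":[0,0,0],"turn":0.012}]'; python3 -c "
from h import *
show()"
```

```text
clock: 20.23
position: [0.4803, 0.0141, 0.1434]
ee_rot: [0.166, 0.986, -0.0, -0.001]
ft_force: [0.8, 0.6, 0.5]
grip_width: 0.298
clock: 20.65
position: [0.481, 0.0142, 0.1447]
ee_rot: [0.305, 0.952, 0.0, 0.0]
ft_force: [0.1, -0.4, 0.5]
grip_width: 0.302
t 20.65 pos [0.481  0.0142 0.1447] yawx 2.5216 tilt [ 0.0004 -0.0001] F [ 0.11 -0.44  0.47] M [-0.011  0.023  0.024] grip 0.302 q [ 0.38  0.12 -0.53  1.92  0.07  1.12  0.77]
clock: 20.82
position: [0.481, 0.0142, 0.1446]
ee_rot: [0.321, 0.947, 0.0, 0.0]
ft_force: [0.3, 0.0, -0.2]
grip_width: 0.308
t 20.82 pos [0.481  0.0142 0.1446] yawx 2.4874 tilt [ 0.0004 -0.0001] F [ 0.32  0.02 -0.24] M [ 0.026 -0.004  0.038] grip 0.308 q [ 0.37  0.12 -0.52  1.92  0.07  1.12  0.74]
```

```bash
python3 -m handwheel '[{"jaw":26,"delta_pos":[0,0,0],"turn":0.008},{"jaw":26,"delta_pos":[0,0,0],"turn":0.012}]'; python3 -c "
from h import *
show()"; python3 -m handwheel '[{"jaw":26,"delta_pos":[0,0,0],"turn":0.004},{"jaw":26,"delta_pos":[0,0,0],"turn":0.006}]'; python3 -c "
from h import *
show()"
```

```text
clock: 20.98
position: [0.4809, 0.0142, 0.1444]
ee_rot: [0.339, 0.941, -0.0, 0.0]
ft_force: [-0.5, -0.2, -1.0]
grip_width: 0.302
t 20.98 pos [0.4809 0.0142 0.1444] yawx 2.4497 tilt [ 0.0002 -0.0001] F [-0.49 -0.25 -1.03] M [-0.03  -0.069  0.035] grip 0.302 q [ 0.37  0.12 -0.52  1.92  0.07  1.12  0.7 ]
clock: 21.15
position: [0.4809, 0.0142, 0.1444]
ee_rot: [0.347, 0.938, -0.0, 0.0]
ft_force: [-0.4, -0.7, 0.3]
grip_width: 0.299
t 21.15 pos [0.4809 0.0142 0.1444] yawx 2.4321 tilt [ 0.0002 -0.0001] F [-0.38 -0.72  0.33] M [ 0.002 -0.009  0.082] grip 0.299 q [ 0.37  0.12 -0.52  1.92  0.07  1.12  0.68]
```

```bash
python3 -m handwheel '[{"jaw":26,"delta_pos":[0,0,0],"turn":0.004},{"jaw":26,"delta_pos":[0,0,0],"turn":0.004}]'; python3 -c "
from h import *
show()"; python3 -m handwheel '[{"jaw":26,"delta_pos":[0,0,0],"turn":0.004},{"jaw":26,"delta_pos":[0,0,0],"turn":0.004}]'; python3 -c "
from h import *
show()"
```

```text
clock: 21.32
position: [0.4809, 0.0142, 0.1444]
ee_rot: [0.353, 0.936, -0.0, 0.0]
ft_force: [-0.2, -0.7, 0.7]
grip_width: 0.306
t 21.32 pos [0.4809 0.0142 0.1444] yawx 2.4197 tilt [ 0.0002 -0.0002] F [-0.18 -0.73  0.7 ] M [-0.022 -0.05   0.167] grip 0.306 q [ 0.37  0.12 -0.52  1.92  0.07  1.12  0.67]
clock: 21.48
position: [0.4809, 0.0142, 0.1444]
ee_rot: [0.359, 0.933, -0.0, 0.0]
ft_force: [0.9, -0.3, 1.4]
grip_width: 0.304
t 21.48 pos [0.4809 0.0142 0.1444] yawx 2.4072 tilt [ 0.0002 -0.0002] F [ 0.87 -0.27  1.37] M [-0.075 -0.037  0.322] grip 0.304 q [ 0.37  0.12 -0.52  1.92  0.07  1.12  0.66]
```

```bash
python3 -m handwheel '[{"jaw":26,"delta_pos":[0,0,0],"turn":-0.01},{"jaw":26,"delta_pos":[0,0,0],"turn":-0.03},{"jaw":26,"delta_pos":[0,0,0],"turn":-0.06},{"jaw":26,"delta_pos":[0,0,-0.01],"turn":-0.06},{"jaw":26,"delta_pos":[0,0,-0.03],"turn":-0.06},{"jaw":26,"delta_pos":[0,0,-0.06],"turn":-0.06},{"jaw":26,"delta_pos":[0,0,-0.09],"turn":-0.06},{"jaw":26,"delta_pos":[-0.03,-0.02,-0.1],"turn":-0.06}]'; python3 -c "
from h import *
show();print(rel([.52,-.17,.245]))"
```

```text
clock: 22.15
position: [0.4907, -0.0143, 0.2499]
ee_rot: [0.266, 0.964, 0.002, 0.003]
ft_force: [2.5, 1.3, -0.1]
grip_width: 0.306
t 22.15 pos [ 0.4907 -0.0143  0.2499] yawx 2.6024 tilt [0.0063 0.0015] F [ 2.48  1.28 -0.07] M [ 0.094 -0.12  -0.057] grip 0.306 q [ 0.43  0.05 -0.5   1.76  0.02  1.33  0.95]
([np.float64(-0.105), np.float64(-0.1186), np.float64(0.0048)], None)
```

```bash
python3 -m handwheel '[{"jaw":26,"delta_pos":[-0.027,-0.03,0],"turn":0},{"jaw":26,"delta_pos":[-0.054,-0.06,0],"turn":0},{"jaw":26,"delta_pos":[-0.08,-0.09,0],"turn":0},{"jaw":26,"delta_pos":[-0.105,-0.119,0],"turn":0},{"jaw":26,"delta_pos":[-0.105,-0.119,0],"turn":0},{"jaw":26,"delta_pos":[-0.105,-0.119,0],"turn":0},{"jaw":26,"delta_pos":[-0.105,-0.119,0],"turn":0},{"jaw":26,"delta_pos":[-0.105,-0.119,0],"turn":0}]'
python3 - <<'E'
from h import *
show();im=crop('side','s18',(190,120,430,360),2.5);im2=crop('top','t18',(100,100,400,340),2)
P=lambda u,v:px2w("top",(u,v),.158)
for n,i in(("top",im2),("side",im)):
    a=cv2.imread(f"pics/{n}0.png"); d=cv2.absdiff(cv2.GaussianBlur(a,(5,5),0),cv2.GaussianBlur(np.ascontiguousarray(i),(5,5),0)).max(2)
    cv2.imwrite(f"pics/d{n}.png",np.minimum(d.astype(int)*4,255).astype(np.uint8))
E
```

```text
clock: 22.82
position: [0.518, -0.1754, 0.2448]
ee_rot: [0.269, 0.963, 0.0, 0.0]
ft_force: [-0.0, -0.2, -0.4]
grip_width: 0.304
t 22.82 pos [ 0.518  -0.1754  0.2448] yawx 2.5972 tilt [0.0004 0.0002] F [-0.02 -0.18 -0.39] M [ 0.084 -0.029  0.007] grip 0.304 q [ 0.57  0.18 -0.37  1.63  0.06  1.34  1.22]
```

View pics/t18.png

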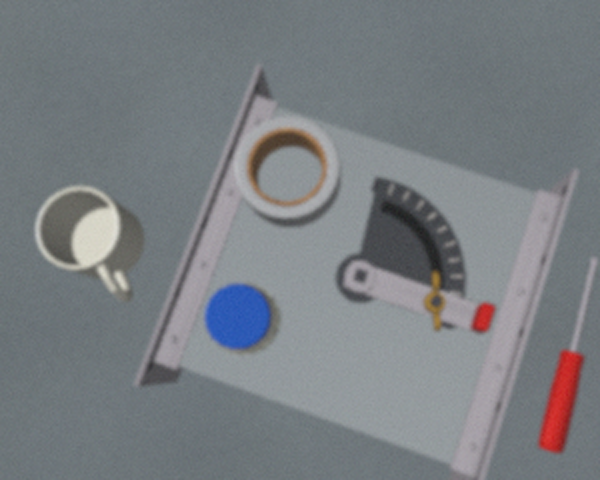

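View pics/dtop.png

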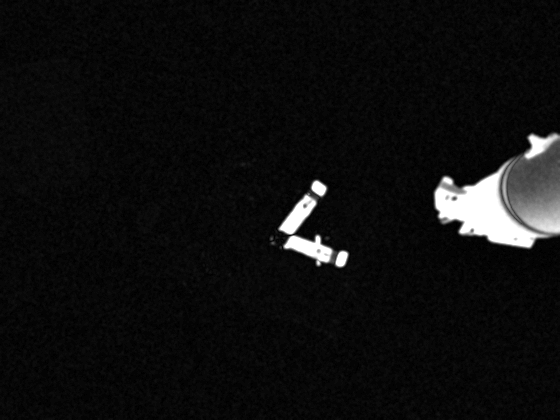

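View pics/dside.png

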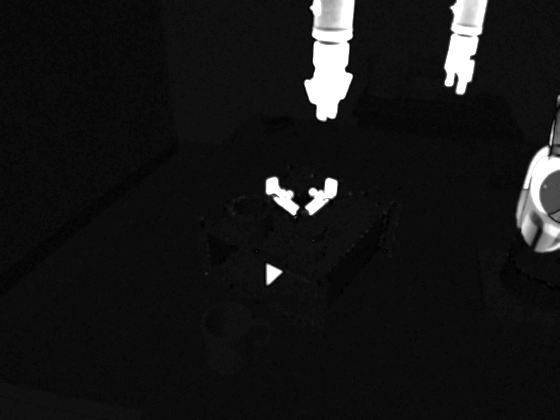

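The difference images against the start show changes only at the handle and nut, the blade inside the duct (side view, around (273,272)) and the arm. The tape, jar, mug, screwdriver and section have not moved. The arm is still, clear of everything, and the force reads about zero.

```bash
python3 -c "
from h import *
show();print(hand_in())"
```

```text
t 22.92 pos [ 0.5179 -0.1755  0.2447] yawx 2.5979 tilt [ 0.0005 -0.0001] F [ 0.3  -0.42  0.34] M [ 0.032 -0.009  0.026] grip 0.305 q [ 0.57  0.18 -0.37  1.63  0.06  1.34  1.22]
the job is handed in; nothing more can be done
None
```

The damper handle is at its fully open stop and the wing nut is tight on it. I handed the job in at about 23 s of the 70 s, and no verdict came back.

- **Handle:** I pushed the red grip round with the shut fingers. It stopped dead at about 14 N, within about 2 mm of where the fully open stop should be. The top view afterwards shows it in line with the duct.
- **Nut:** I straddled the wings with the fingers held 26 mm apart, without closing them, and turned clockwise in two strokes. It went about 4.7 rad and then stopped firmly, with about 0.48 N m at the wrist and 4 to 5 N sideways. I estimate about 14 N on each wing, so the two together came close to the 30 N limit if it counts the sum.
- **Tightness check:** After backing off I pushed again from a half-turn-shifted grip. It met the stop at the same angle, where the torque rose to 0.32 N m with no turning and almost no sideways force.
- **Surroundings:** Before-and-after pictures from both cameras show only the handle, nut, blade and arm changed. The section, tape, jar, mug and screwdriver are where they were, and the arm is clear with the force reading near zero.

I could not read the nut joint value directly. "Tight" rests on the torque at the stop, and on the 4.7 rad turned agreeing with the stated 4.5 to 6.5 rad. The camera and robot estimates of the nut position disagreed by about 2 mm, which the clearance around the nut allowed for.

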